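# Scan out and unpack a slide-lid box of spice tins

### The job

First book the closed box out: take the hand scanner from its mat and hold it steady and level for a good second, pointing squarely at the bar-code label on the end of the box from a hand's width or less away. Then open the box - raise the grip-bar end of the sliding lid over the stop lip, slide the lid out and lay it flat on the bare worktop, grip bar up - and stand all the tins that are in the box upright on the floor of the steel tray. At the end the scanner lies flat in the middle of its rubber mat again, and the other things on the worktop have been left alone.

Things in the scene. Friction and masses are not known exactly. Their poses are not given: they have to be found in the camera images.
- box: Aluminium box fixed to the worktop, closed by a sliding lid. 138 mm wide (its x), 252 mm long (its y), 60 mm high; origin at the centre of its underside, z up; floor 3 mm thick. The lid lies on lower rails along both long sides (tops 48 mm up, opening between them x = -56 to +56 mm), between side walls 65 mm either side of the middle. The lid leaves by the -y end.
- stop_lip (a point): Middle of the top of the stop lip at the box's exit (-y) end, 54 mm above the worktop: the end wall, y = -122 to -126 mm, stands 6 mm above the lower rails, so the lid cannot slide out toward the box's -y until its exit end is raised over it (6 mm at least, about 9 mm at most, the lid tilting in its grooves; straight lifting is stopped at 3.5 mm).
- upper_rail (a point): Front end of the upper rails (on the box's middle line, 56.5 mm up, y = +30 mm). The upper rails cover the lid's two long edges only from here to the rear, y = +30 to +122 mm, with 3.5 mm of play over the 5 mm lid. When the lid has come out by more than 95 mm it is clear of them and can be lifted away.
- lid: White plastic sliding lid of the box, 126 mm wide (its x), 238 mm long (its y), 5 mm thick, 130 g, loose in the grooves with 2 to 3 mm of play all round. Origin at the centre of its underside, z up, y along the box's y. On top, across its exit (-y) end, stands a grip bar.
- lid_handle (a point): Centre of the grip bar on the lid: a bar 56 mm long along the lid's x, 12 mm thick along the lid's y, rising 22 mm above the lid's 5 mm plate; this point lies 11 mm above the plate's upper face and 11 mm below the bar's top, 95 mm from the lid's centre toward its -y end.
- label (a point): Centre of the bar-code label (58 x 32 mm) on the outside of the box's exit end wall, 34 mm above the worktop; it faces along the box's -y. Axes parallel to the box's.
- scanner: Grey hand-held bar-code scanner, 120 g, 152 mm long, lying flat on its mat; origin at the centre of its underside, z up, x along it. The handle (x = -76 to +23 mm) is 32 mm wide and 30 mm high, to be gripped across its width about x = 0; the head (x = +23 to +75 mm) is 46 mm wide and 34 mm high. It reads straight ahead along +x.
- scanner_window (a point): Middle of the dark reading window at the front of the scanner's head, 76 mm ahead of its origin, 17 mm above its underside; x = reading direction. It reads when held steady for 1 s, the label's middle 10 to 150 mm ahead, within 15 mm sideways and 13 mm up or down of its line, faced within 14 degrees of square.
- mat: Black rubber mat, 110 mm (its x) x 200 mm (its y), 4 mm thick, fixed: the scanner's place. Origin at the centre of its underside.
- tray: Low steel serving tray, fixed, 150 mm (its x) x 220 mm (its y) outside, 14 mm high, walls and floor about 4 mm thick (floor top 4 mm). Origin at the centre of its underside. It may trade places with the mat from start to start.
- tin_1: Squat round steel tin, 46 mm across its lid, 43 mm below, 30 mm high, 70 g, standing on the box's floor in a row along the box's y, 58 mm apart. Origin at the centre of its underside, z up. Three or all four of the tins are there; an absent one reads None.
- tin_2: Squat round steel tin, 46 mm across its lid, 43 mm below, 30 mm high, 70 g, standing on the box's floor in a row along the box's y, 58 mm apart. Origin at the centre of its underside, z up. Three or all four of the tins are there; an absent one reads None.
- tin_3: Squat round steel tin, 46 mm across its lid, 43 mm below, 30 mm high, 70 g, standing on the box's floor in a row along the box's y, 58 mm apart. Origin at the centre of its underside, z up. Three or all four of the tins are there; an absent one reads None.
- tin_4: Squat round steel tin, 46 mm across its lid, 43 mm below, 30 mm high, 70 g, standing on the box's floor in a row along the box's y, 58 mm apart. Origin at the centre of its underside, z up. Three or all four of the tins are there; an absent one reads None.
- steel_cup: Steel cup, 76 mm across, 102 mm high; loose, only standing by, to be left where it is. Origin at the centre of its underside.
- label_roll: Roll of labels, 60 mm across, 30 mm high; loose, only standing by, to be left where it is. Origin at the centre of its underside.
- salt_shaker: Salt shaker, 44 mm across, 90 mm high; loose, only standing by, to be left where it is. Origin at the centre of its underside.

How it is judged:
On the way, in this order (a step that is already met when the one before it is completed fails the run):
1. The held scanner points squarely at the box's label, held steady for one second, the lid still on the box (x of label in the frame of scanner_window between 0.01 and 0.15 m and y of label in the frame of scanner_window between -0.015 and 0.015 m and z of label in the frame of scanner_window between -0.013 and 0.013 m and angle between the x axis of scanner_window and the y axis of box, either way round below 0.25 rad and linear speed of scanner below 0.02 m/s and horizontal distance between lid and box below 0.02 m and contact force between the fingers and scanner above 0.5 N), for 1 s.
2. The lid is out of the box and lies flat on the worktop, grip bar up (height (world z) of lid between -0.003 and 0.005 m and angle between lid's own z axis and vertical below 0.05 rad and linear speed of lid below 0.02 m/s), for 0.2 s.
At the end, for the whole second after the job is handed in: Every tin present stands upright at rest on the tray's floor inside its rim (centre within 58 mm in x, 93 mm in y of the tray's); the lid lies flat on the worktop (underside within 5 mm), grip bar up; the scanner lies flat on the mat, origin within 45 mm of the mat's centre (all of step 2 and x of tin_1 in the frame of tray between -0.058 and 0.058 m and y of tin_1 in the frame of tray between -0.093 and 0.093 m and z of tin_1 in the frame of tray between 0 and 0.009 m and angle between each of tin_1, tin_2, tin_3, tin_4, scanner's own z axis and vertical below 0.1 rad and linear speed of each of tin_1, tin_2, tin_3, tin_4, scanner below 0.02 m/s and x of tin_2 in the frame of tray between -0.058 and 0.058 m and y of tin_2 in the frame of tray between -0.093 and 0.093 m and z of tin_2 in the frame of tray between 0 and 0.009 m and x of tin_3 in the frame of tray between -0.058 and 0.058 m and y of tin_3 in the frame of tray between -0.093 and 0.093 m and z of tin_3 in the frame of tray between 0 and 0.009 m and x of tin_4 in the frame of tray between -0.058 and 0.058 m and y of tin_4 in the frame of tray between -0.093 and 0.093 m and z of tin_4 in the frame of tray between 0 and 0.009 m and horizontal distance between scanner and mat below 0.045 m and z of scanner in the frame of mat below 0.009 m); the robot touches nothing.
It fails at once if the steel cup is moved by more than 40 mm (distance of steel_cup from where it was at the start of the episode above 0.04 m).
It fails at once if the label roll is moved by more than 40 mm (distance of label_roll from where it was at the start of the episode above 0.04 m).
It fails at once if the salt shaker is moved by more than 40 mm (distance of salt_shaker from where it was at the start of the episode above 0.04 m).
Of tin_1, tin_2, tin_3, tin_4 only 3 to 4 are there at a start; the rules pass over those that are not, and their reading is None.
At some moment in a run one of scanner may be knocked a few centimetres aside while the robot is not near it.
Once in a run the grip may slacken for a moment while it holds something.
It also fails if it takes over 208 s, if anything falls off the work surface, if the arm or the gripper's body presses on something with over 40 N, if the wrist force passes 120 N, or if a joint passes its speed limit or range.

### The arm

A 6-joint arm with a two-finger parallel gripper is mounted at the origin on a cart in front of the work surface, level with it; the furniture and walls round the work are solid. World frame = base frame: x ahead of the robot, y to its left, z up, the work surface at z = 0. Lengths are in m, angles in rad, forces in N, time in s.
With the tool pointing down it reaches from about 0.325 to 0.75 m from the base axis. Payload 7.6 kg.
Tool frame: the origin (TCP) lies at the centre of the arm's flange, where the gripper is bolted on; the fingertips stand 173 mm ahead of it and the grasp point (between the pads) lies 155 mm ahead of it (ctrl.grasp_offset is the distance from the TCP to the grasp point, in m); z points along the fingers, y is the direction in which the jaws open and shut (so a half turn about z gives the same grasp; the last joint's range is limited). The gripper opens to 85 mm and grips with 20 to 120 N. Pads are 22 mm wide; open, the fingers measure 114 mm over their backs; the gripper's body (76 mm by 85 mm) begins 54 mm behind the grasp point. The pads swing forward as they close: fully open they stand 13 mm farther back than shut.
Start: joints at [1.149, 0.052, 1.401, -0, 1.689, -0.07], TCP at [0.181, 0.493, 0.405] pointing down, gripper open.
Joint ranges: [-2.9, 2.9], [-0.91, 2.17], [0.12, 2.37], [-1.06, 4.2], [0.26, 2.73], [-2.93, 2.93]. Speed limits (rad/s): [2.57, 2.57, 3.01, 3.14, 3.14, 3.14].

### API

Orientations are given as a 3x3 rotation matrix whose columns are the frame's x, y, z axes.
In Python, from plant import ctrl gives the robot as it stands.
- The arm moves only by the tool jog_arm, never from a script. Its argument "rows" is a list of rows, each an object of numbers: "x", "y", "z": the shift along the world's x, y, z in m; "yaw": the turn about the world's z in degrees. In form: [{"x": .., "y": .., "z": .., "yaw": ..}, ...]. A call has 1 to 12 rows; each row is the pose to reach, as a shift and turn from the pose commanded when the call began; what a row does not reach only later rows make up. A row lasts 1/12 s, in which the tool goes at most 41.7 mm and 7.16 degrees, less where a joint would pass 70% of its speed; a pose out of reach is approached as far as the arm can. A call with a gripper value outside its range is refused whole. "fingers" is the opening, from 0 (shut) to 1 (fully open), set as the call begins (left out, the last holds). The fingers move at their own pace and stop on an object; the grip force is fixed at half the most. Time passes only in rows, so rows that repeat a pose let the fingers close. It gives the time, the measured TCP pose, the force and the opening at its end, in the units of the state.
- ctrl.get_obs(): the state, without advancing time (a new reading comes with each control period).
- ctrl.camera(name): name is "side" or "top"; returns a dict with "image" (400x640x3 uint8, blue, green, red), "fovy" (degrees; the focal length in pixels is half the picture's height over the tangent of half this angle, whatever the lens; pixels are square), "cx", "cy" (the principal point, pixels), "rvec" (rotation vector, rad) and "tvec" (3), from world to camera coordinates, as OpenCV has them. Camera axes: x right, y down, z forward; pixel columns grow to the right and rows downward; lengths in m; the calibration is good to about 2 mm. A picture is of the moment at which its call begins. There is no depth.
- ctrl.finish_job(): hands the job in, once; it reports no verdict.
The state is a dict: "time_s": time; "joint_positions": joint angles; "joint_vel": joint speeds; "tau": joint torques, N m; "tool_pos": TCP position; "ee_rot": TCP orientation; "wrist_force": force on the tool from outside, world axes, zero at the start; "moment": the same for the moment, N m; "gripper_width": finger opening in m.
Only numpy, scipy, OpenCV 4.12 (cv2) and the standard library are available. Lean on these libraries where they do the work, as an engineer would, in place of code of your own. Each camera call takes 0.05 s, during which the arm holds its last target.

## Working session

There is one attempt and no reset: what is moved stays moved. The work goes in short steps, Python scripts to look and compute and a tool call to move; the robot and the scene stay as the last step left them, time stands still between calls to the robot, and variables do not carry over. Pictures are saved under pics/ and viewed, and the job is handed in when it is done.

Besides the shell and the picture viewer there is one more tool, called after "Call:" by a JSON object that holds its "fn" and its "kwargs". jog_arm: Moves the arm, as the interface text tells. Its arguments: {"type":"object","properties":{"rows":{"type":"array","items":{"type":"object","properties":{"x":{"type":"number"},"y":{"type":"number"},"z":{"type":"number"},"yaw":{"type":"number"}}}},"fingers":{"type":"number"}},"required":["rows"]}

```bash
ls; mkdir -p pics; cat > h.py <<'E'
import numpy as np, cv2
from plant import ctrl
def cam(n,save=None):
    c=ctrl.camera(n)
    if save: cv2.imwrite('pics/'+save+'.png',c['image'])
    R,_=cv2.Rodrigues(np.array(c['rvec'],float)); t=np.array(c['tvec'],float).ravel()
    f=200/np.tan(np.radians(c['fovy'])/2)
    c['R']=R;c['t']=t;c['f']=f
    c['K']=np.array([[f,0,c['cx']],[0,f,c['cy']],[0,0,1]])
    return c
def onz(c,u,v,z):
    d=c['R'].T@np.array([(u-c['cx'])/c['f'],(v-c['cy'])/c['f'],1]); o=-c['R'].T@c['t']
    return o+d*(z-o[2])/d[2]
def proj(c,p):
    q=c['R']@np.array(p,float)+c['t']; return q[:2]/q[2]*c['f']+[c['cx'],c['cy']]
E
python3 - <<'E'
from h import *
for n in('top','side'):
    c=cam(n,n+'0'); print(n,c['fovy'],c['cx'],c['cy'],-c['R'].T@c['t'],c['R'].round(3).tolist())
o=ctrl.get_obs();print(o)
print(ctrl.grasp_offset)
E
```

```text
pics
top 44.39090991951019 315.33140331909584 207.52182411156122 [0.33129513 0.01042854 1.30575895] [[0.01, -1.0, -0.008], [-0.988, -0.009, -0.156], [0.156, 0.01, -0.988]]
side 44.770137641982785 321.6330656243178 202.8434331811788 [-0.17441276 -1.06658719  0.64037456] [[0.84, -0.542, -0.011], [-0.224, -0.329, -0.917], [0.493, 0.773, -0.398]]
{'time_s': 0.1, 'joint_positions': array([ 1.14869260e+00,  5.27535451e-02,  1.40161758e+00, -2.61938374e-05,
        1.68858894e+00, -7.02818595e-02]), 'joint_vel': array([-7.43420135e-04, -1.65397198e-03, -1.00746888e-03,  3.72890065e-04,
        2.05276822e-03, -1.63971966e-05]), 'tau': array([ 1.33173053e-03, -3.82588613e+01, -3.60981882e+01, -7.52866322e-05,
        4.85060344e-03, -1.08475626e-05]), 'tool_pos': array([0.1808803 , 0.49282678, 0.40396991]), 'ee_rot': array([[-9.38745367e-01,  3.44611155e-01, -5.36472990e-04],
       [ 3.44611565e-01,  9.38744527e-01, -1.25805031e-03],
       [ 7.00729127e-05, -1.36586370e-03, -9.99999065e-01]]), 'wrist_force': array([-0.5355761 , -0.0909749 ,  0.25148451]), 'moment': array([-0.0350067 ,  0.01951214,  0.00726627]), 'gripper_width': 0.08546147233976814}
0.1547
```

View pics/top0.png

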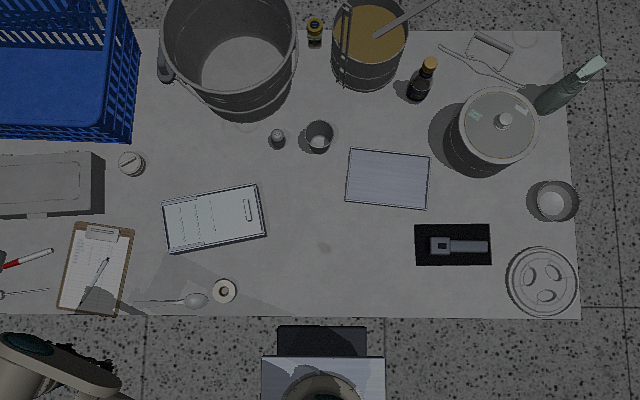

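View pics/side0.png

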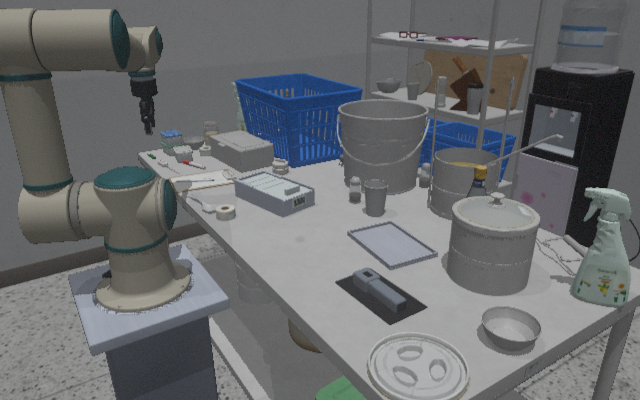

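```bash
python3 - <<'E'
import cv2
a=cv2.imread('pics/top0.png')
b=cv2.resize(a[170:265,150:280],None,fx=6,fy=6,interpolation=cv2.INTER_CUBIC);cv2.imwrite('pics/z1.png',b)
b=cv2.resize(a[140:280,340:500],None,fx=4.2,fy=4.2,interpolation=cv2.INTER_CUBIC);cv2.imwrite('pics/z2.png',b)
E
```

```text
(no output)
```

View pics/z1.png

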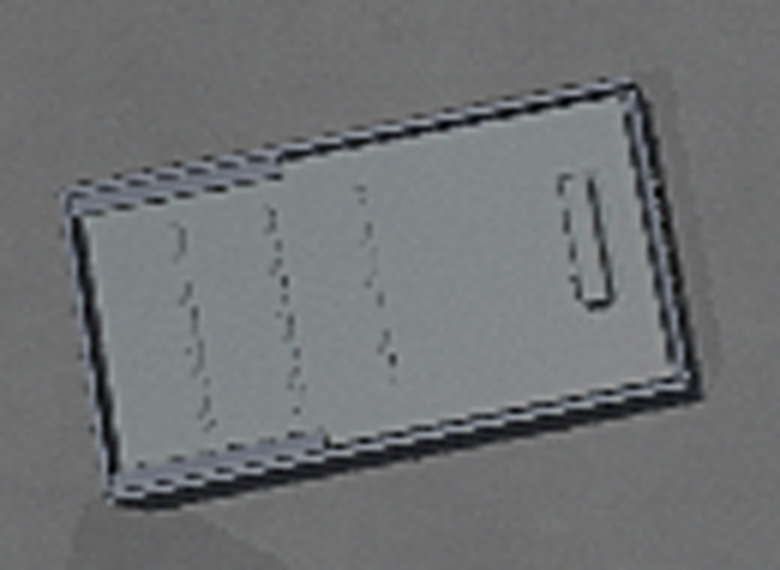

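View pics/z2.png

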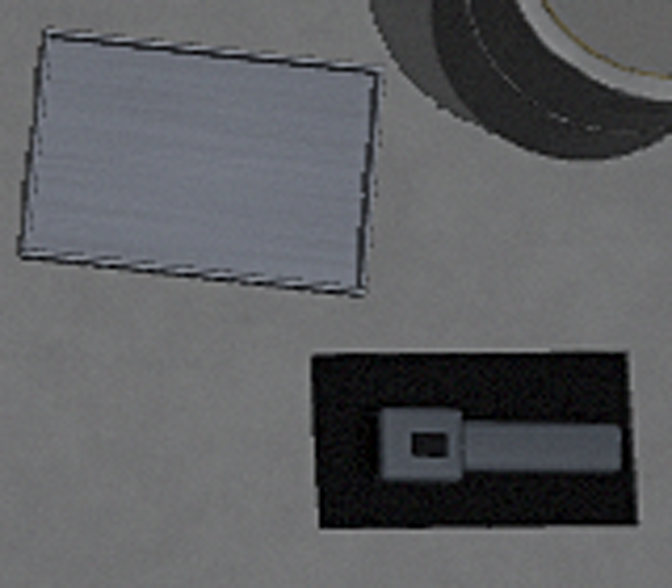

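```bash
python3 - <<'E'
from h import *
c=cam('top')
def P(l,z,o,s):
    return np.array([onz(c,o[0]+(x+.5)/s-.5,o[1]+(y+.5)/s-.5,z) for x,y in l])
def show(n,a):
    print(n,(a[:,:2]*1000).round(1).tolist(),'mean',(a[:,:2].mean(0)*1000).round(1),'sides',[float(np.linalg.norm(a[i]-a[i-1]).round(4)) for i in range(len(a))])
    for i in range(len(a)): 
        d=a[i]-a[i-1]; print('   ang',np.degrees(np.arctan2(d[1],d[0])).round(1))
B=(150,170);M=(340,140)
show('box',P([(66,197),(635,85),(690,380),(112,492)],.06,B,6))
show('bar',P([(560,178),(592,175),(612,303),(582,308)],.075,B,6))
show('lid',P([(85,215),(612,95),(672,372),(118,470)],.053,B,6))
show('mat',P([(312,354),(628,352),(638,525),(320,527)],.004,M,4.2))
show('tray',P([(47,32),(378,70),(362,294),(20,256)],.014,M,4.2))
show('head',P([(380,408),(462,408),(461,481),(382,481)],.038,M,4.2))
show('handle',P([(462,423),(618,426),(618,471),(462,470)],.034,M,4.2))
for n,u,v,z in(('cup',319,131,.10),('shaker',276,131,.09),('roll',224,291,.03),('spoonlid',195,300,.0),('bowl',553,203,.04),('pot',500,118,.15)):print(n,onz(c,u,v,z).round(3))
s=cam('side')
a=s['image'][170:225,225:325];cv2.imwrite('pics/z3.png',cv2.resize(a,None,fx=8,fy=8,interpolation=cv2.INTER_CUBIC))
a=s['image'][215:325,325:445];cv2.imwrite('pics/z4.png',cv2.resize(a,None,fx=5,fy=5,interpolation=cv2.INTER_CUBIC))
E
```

```text
box [[537.5, 422.6], [588.7, 178.7], [460.8, 151.6], [410.9, 395.5]] mean [499.5 287.1] sides [0.1294, 0.2492, 0.1307, 0.249]
   ang 12.1
   ang -78.1
   ang -168.0
   ang 101.6
bar [[545.0, 207.5], [546.4, 193.9], [491.6, 183.7], [489.4, 196.3]] mean [518.1 195.3] sides [0.0567, 0.0137, 0.0557, 0.0128]
   ang 11.3
   ang -84.1
   ang -169.5
   ang 100.1
lid [[530.8, 416.2], [585.6, 189.6], [464.9, 160.2], [420.8, 395.6]] mean [500.5 290.4] sides [0.112, 0.2332, 0.1242, 0.2396]
   ang 10.6
   ang -76.4
   ang -166.3
   ang 100.6
mat [[494.5, -240.5], [497.5, -440.8], [388.3, -442.2], [385.2, -243.2]] mean [ 441.4 -341.7] sides [0.1093, 0.2004, 0.1092, 0.199]
   ang 1.4
   ang -89.1
   ang -179.3
   ang 90.9
tray [[701.6, -71.7], [678.0, -284.9], [531.8, -271.0], [554.3, -54.4]] mean [ 616.4 -170.5] sides [0.1483, 0.2145, 0.1469, 0.2178]
   ang -6.7
   ang -96.3
   ang 174.5
   ang 84.1
head [[457.0, -275.1], [457.5, -325.5], [412.6, -323.4], [412.2, -275.1]] mean [ 434.8 -299.8] sides [0.0449, 0.0504, 0.0449, 0.0483]
   ang 0.0
   ang -89.5
   ang 177.4
   ang 90.5
handle [[448.6, -326.2], [447.6, -422.2], [419.9, -421.0], [419.6, -325.3]] mean [ 434.  -373.7] sides [0.029, 0.096, 0.0278, 0.0957]
   ang -1.9
   ang -90.6
   ang 177.5
   ang 90.2
cup [0.719 0.015 0.1  ]
shaker [0.722 0.126 0.09 ]
roll [0.313 0.255 0.03 ]
spoonlid [0.289 0.336 0.   ]
bowl [ 0.548 -0.597  0.04 ]
pot [ 0.739 -0.428  0.15 ]
```

View pics/z3.png

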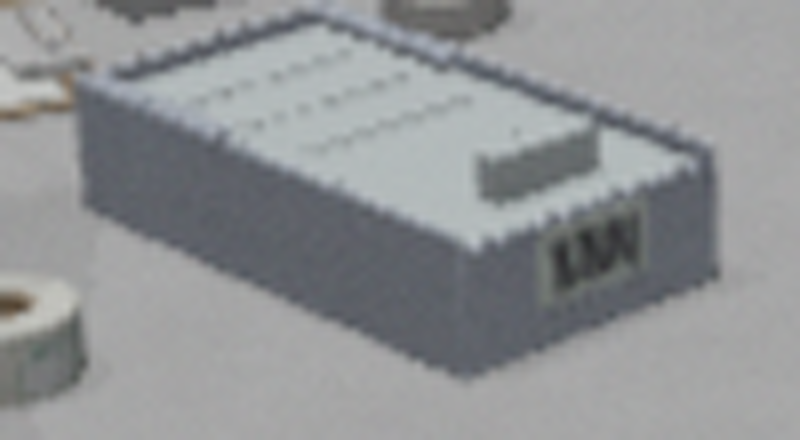

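View pics/z4.png

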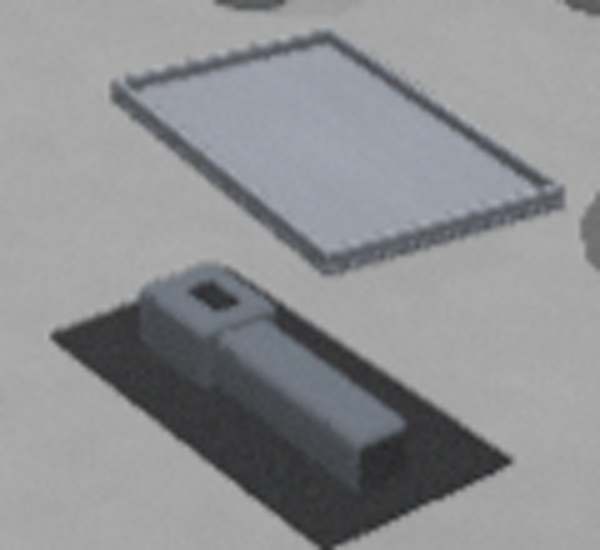

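Call:
{"fn": "jog_arm", "kwargs": {"rows": [{"x": 0.27,"y": -0.29,"yaw": -69.8},{"x": 0.27,"y": -0.29,"yaw": -69.8},{"x": 0.27,"y": -0.29,"yaw": -69.8},{"x": 0.27,"y": -0.29,"yaw": -69.8},{"x": 0.27,"y": -0.29,"yaw": -69.8},{"x": 0.27,"y": -0.29,"yaw": -69.8},{"x": 0.27,"y": -0.29,"yaw": -69.8},{"x": 0.27,"y": -0.29,"yaw": -69.8},{"x": 0.27,"y": -0.29,"yaw": -69.8},{"x": 0.27,"y": -0.29,"yaw": -69.8},{"x": 0.27,"y": -0.29,"yaw": -69.8},{"x": 0.27,"y": -0.29,"yaw": -69.8}], "fingers": 1}}

```text
invalid input
```

```bash
python3 - <<'E'
from h import *
s=cam('side');t=cam('top','t1')
print('label',onz(s,225+595.5/8-.5,170+255.5/8-.5,.034), 'pred px',proj(s,[.5255,.1638,.034]),(225+595.5/8-.5,170+255.5/8-.5))
o=ctrl.get_obs();print(o['tool_pos'],np.degrees(np.arctan2(o['ee_rot'][1,1],o['ee_rot'][0,1])),o['joint_positions'])
cv2.imwrite('pics/z5.png',cv2.resize(t['image'][140:280,340:500],None,fx=4.2,fy=4.2,interpolation=cv2.INTER_CUBIC))
E
```

```text
label [0.52331256 0.16021983 0.034     ] pred px [298.9621545  200.91386234] (298.9375, 201.4375)
[0.18086623 0.4928541  0.40445409] 69.84524545818289 [ 1.14872467e+00  5.24087410e-02  1.40101653e+00  4.19678320e-05
  1.68863161e+00 -7.02998928e-02]
```

View pics/z5.png

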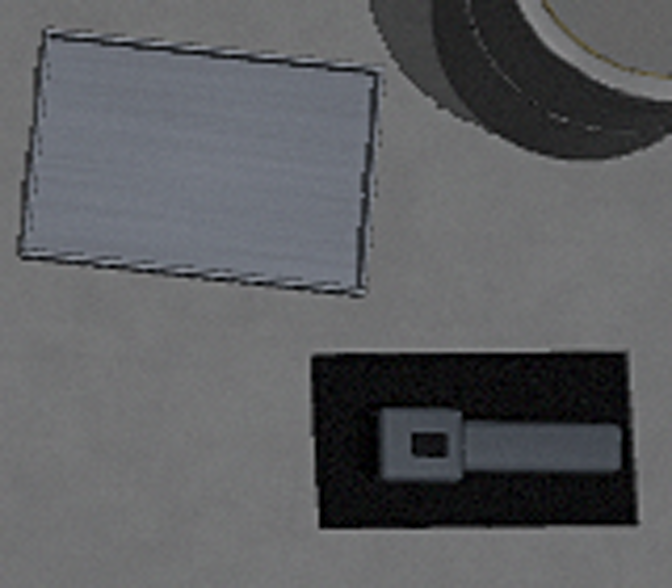

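The label prediction agrees with the side view to 0.5 px. The move was refused, probably because every key has to be present.

Call:
{"fn": "jog_arm", "kwargs": {"rows": [{"x": 0.27,"y": -0.29,"z": 0,"yaw": -69.8},{"x": 0.27,"y": -0.29,"z": 0,"yaw": -69.8},{"x": 0.27,"y": -0.29,"z": 0,"yaw": -69.8},{"x": 0.27,"y": -0.29,"z": 0,"yaw": -69.8},{"x": 0.27,"y": -0.29,"z": 0,"yaw": -69.8},{"x": 0.27,"y": -0.29,"z": 0,"yaw": -69.8},{"x": 0.27,"y": -0.29,"z": 0,"yaw": -69.8},{"x": 0.27,"y": -0.29,"z": 0,"yaw": -69.8},{"x": 0.27,"y": -0.29,"z": 0,"yaw": -69.8},{"x": 0.27,"y": -0.29,"z": 0,"yaw": -69.8},{"x": 0.27,"y": -0.29,"z": 0,"yaw": -69.8},{"x": 0.27,"y": -0.29,"z": 0,"yaw": -69.8}], "fingers": 1}}

```text
time_s: 1.3
tool_pos: [0.4515, 0.202, 0.4045]
ee_rot: [[0.001, 1.0, -0.001], [1.0, -0.001, -0.0], [-0.0, -0.001, -1.0]]
wrist_force: [-1.1, 0.9, -0.2]
gripper_width: 0.0852
```

Call:
{"fn": "jog_arm", "kwargs": {"rows": [{"x": -0.017,"y": -0.4,"z": 0,"yaw": 0},{"x": -0.017,"y": -0.4,"z": 0,"yaw": 0},{"x": -0.017,"y": -0.4,"z": 0,"yaw": 0},{"x": -0.017,"y": -0.4,"z": 0,"yaw": 0},{"x": -0.017,"y": -0.4,"z": 0,"yaw": 0},{"x": -0.017,"y": -0.4,"z": 0,"yaw": 0},{"x": -0.017,"y": -0.4,"z": 0,"yaw": 0},{"x": -0.017,"y": -0.4,"z": 0,"yaw": 0},{"x": -0.017,"y": -0.4,"z": 0,"yaw": 0},{"x": -0.017,"y": -0.4,"z": 0,"yaw": 0},{"x": -0.017,"y": -0.4,"z": 0,"yaw": 0},{"x": -0.017,"y": -0.4,"z": 0,"yaw": 0}]}}

```text
time_s: 2.3
tool_pos: [0.4339, -0.1971, 0.4046]
ee_rot: [[-0.001, 1.0, -0.0], [1.0, 0.001, 0.001], [0.001, -0.0, -1.0]]
wrist_force: [-0.7, 1.7, 0.6]
gripper_width: 0.0854
```

```bash
python3 - <<'E'
from h import *
t=cam('top','t2');s=cam('side','s2')
E
```

```text
(no output)
```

View pics/t2.png

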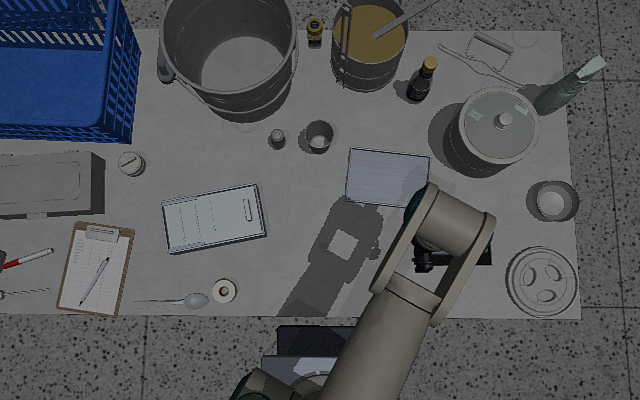

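View pics/s2.png

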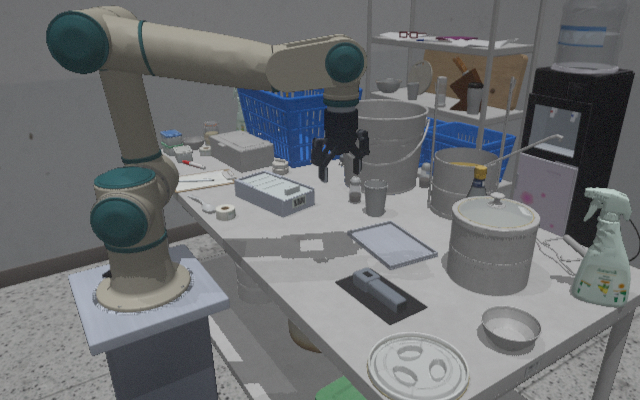

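Call:
{"fn": "jog_arm", "kwargs": {"rows": [{"x": 0,"y": -0.04,"z": 0,"yaw": 0},{"x": 0,"y": -0.08,"z": 0,"yaw": 0},{"x": 0,"y": -0.12,"z": 0,"yaw": 0},{"x": 0,"y": -0.153,"z": -0.03,"yaw": 0},{"x": 0,"y": -0.153,"z": -0.07,"yaw": 0},{"x": 0,"y": -0.153,"z": -0.11,"yaw": 0},{"x": 0,"y": -0.153,"z": -0.14,"yaw": 0},{"x": 0,"y": -0.153,"z": -0.165,"yaw": 0},{"x": 0,"y": -0.153,"z": -0.185,"yaw": 0},{"x": 0,"y": -0.153,"z": -0.2,"yaw": 0},{"x": 0,"y": -0.153,"z": -0.2,"yaw": 0},{"x": 0,"y": -0.153,"z": -0.2,"yaw": 0}]}}

```text
time_s: 3.4
tool_pos: [0.4346, -0.3488, 0.2046]
ee_rot: [[-0.003, 1.0, -0.001], [1.0, 0.003, 0.001], [0.001, -0.001, -1.0]]
wrist_force: [-0.2, 0.1, 0.4]
gripper_width: 0.0855
```

```bash
python3 - <<'E'
from h import *
s=cam('side');t=cam('top','t3')
cv2.imwrite('pics/z6.png',cv2.resize(s['image'][215:335,305:455],None,fx=5,fy=5,interpolation=cv2.INTER_CUBIC))
o=ctrl.get_obs();print(o['tool_pos'])
E
```

```text
[ 0.43477451 -0.34967895  0.20645425]
```

View pics/z6.png

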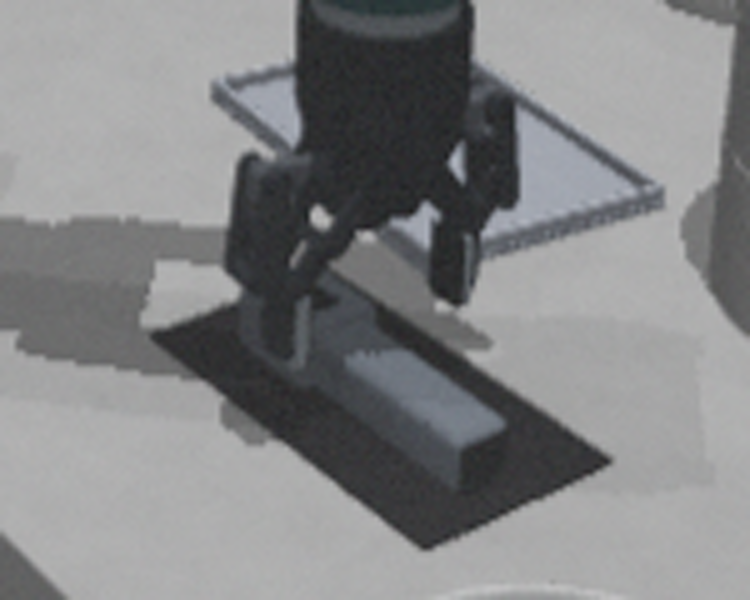

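Call:
{"fn": "jog_arm", "kwargs": {"rows": [{"x": 0,"y": 0,"z": -0.012,"yaw": 0},{"x": 0,"y": 0,"z": -0.022,"yaw": 0},{"x": 0,"y": 0,"z": -0.022,"yaw": 0}]}}

```text
time_s: 3.75
tool_pos: [0.4333, -0.3495, 0.1803]
ee_rot: [[-0.001, 1.0, -0.002], [1.0, 0.001, 0.002], [0.002, -0.002, -1.0]]
wrist_force: [-0.2, -1.0, -1.0]
gripper_width: 0.0853
```

Call:
{"fn": "jog_arm", "kwargs": {"rows": [{"x": 0,"y": 0,"z": 0,"yaw": 0},{"x": 0,"y": 0,"z": 0,"yaw": 0},{"x": 0,"y": 0,"z": 0,"yaw": 0},{"x": 0,"y": 0,"z": 0,"yaw": 0},{"x": 0,"y": 0,"z": 0,"yaw": 0},{"x": 0,"y": 0,"z": 0,"yaw": 0},{"x": 0,"y": 0,"z": 0,"yaw": 0},{"x": 0,"y": 0,"z": 0,"yaw": 0}], "fingers": 0}}

```text
time_s: 4.42
tool_pos: [0.4341, -0.3503, 0.1834]
ee_rot: [[-0.001, 1.0, 0.001], [1.0, 0.001, -0.001], [-0.001, 0.001, -1.0]]
wrist_force: [0.1, -0.3, 4.2]
gripper_width: 0.0308
```

```bash
python3 - <<'E'
from h import *
s=cam('side');t=cam('top','t3')
cv2.imwrite('pics/z7.png',cv2.resize(s['image'][215:335,305:455],None,fx=5,fy=5,interpolation=cv2.INTER_CUBIC))
o=ctrl.get_obs();print(o['tool_pos'],o['wrist_force'],o['gripper_width'])
E
```

```text
[ 0.43408372 -0.35035153  0.18344214] [-0.56825854 -0.4478216   4.80628654] 0.03101445705692175
```

View pics/z7.png

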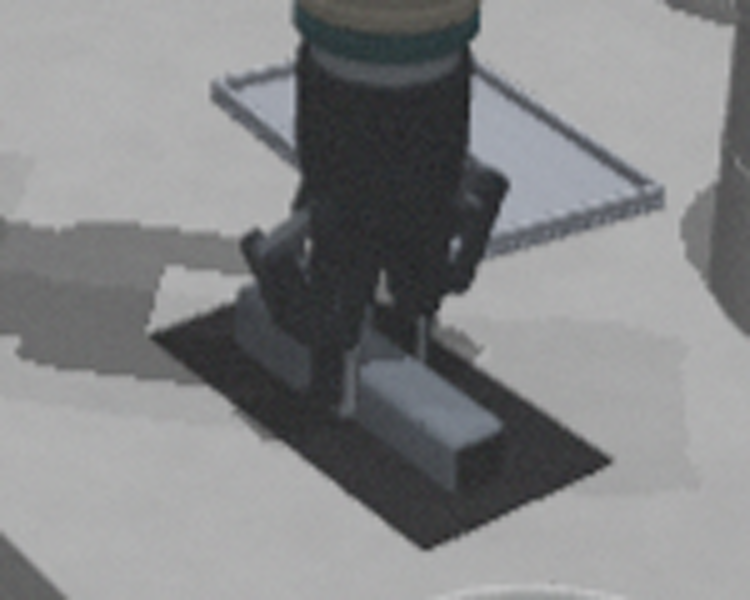

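Call:
{"fn": "jog_arm", "kwargs": {"rows": [{"x": 0,"y": 0,"z": 0.008,"yaw": 0},{"x": 0,"y": 0,"z": 0.022,"yaw": 0},{"x": 0,"y": 0,"z": 0.04,"yaw": 0},{"x": 0,"y": 0,"z": 0.058,"yaw": 0},{"x": 0,"y": 0,"z": 0.072,"yaw": 0},{"x": 0,"y": 0,"z": 0.08,"yaw": 0},{"x": 0,"y": 0,"z": 0.08,"yaw": 0},{"x": 0.004,"y": 0.01,"z": 0.08,"yaw": 0},{"x": 0.01,"y": 0.03,"z": 0.08,"yaw": 0},{"x": 0.02,"y": 0.055,"z": 0.08,"yaw": 0},{"x": 0.03,"y": 0.085,"z": 0.08,"yaw": 0},{"x": 0.04,"y": 0.115,"z": 0.08,"yaw": 1}]}}

```text
time_s: 5.52
tool_pos: [0.4738, -0.2332, 0.2609]
ee_rot: [[-0.017, 1.0, -0.003], [1.0, 0.017, 0.002], [0.002, -0.003, -1.0]]
wrist_force: [0.3, 0.4, -1.7]
gripper_width: 0.0309
```

Call:
{"fn": "jog_arm", "kwargs": {"rows": [{"x": 0.01,"y": 0.03,"z": 0,"yaw": 1},{"x": 0.02,"y": 0.06,"z": 0,"yaw": 3},{"x": 0.03,"y": 0.09,"z": 0,"yaw": 5},{"x": 0.04,"y": 0.12,"z": 0,"yaw": 7},{"x": 0.05,"y": 0.15,"z": 0,"yaw": 9},{"x": 0.06,"y": 0.18,"z": 0,"yaw": 10},{"x": 0.068,"y": 0.21,"z": 0,"yaw": 10.8},{"x": 0.074,"y": 0.235,"z": 0,"yaw": 10.8},{"x": 0.078,"y": 0.255,"z": -0.005,"yaw": 10.8},{"x": 0.079,"y": 0.265,"z": -0.015,"yaw": 10.8},{"x": 0.079,"y": 0.265,"z": -0.025,"yaw": 10.8},{"x": 0.079,"y": 0.265,"z": -0.03,"yaw": 10.8}]}}

```text
time_s: 6.52
tool_pos: [0.5519, 0.0299, 0.2295]
ee_rot: [[-0.206, 0.979, -0.005], [0.979, 0.206, -0.0], [0.001, -0.005, -1.0]]
wrist_force: [0.1, -0.7, -2.0]
gripper_width: 0.0311
```

```bash
python3 - <<'E'
from h import *
s=cam('side','s4');t=cam('top','t4')
cv2.imwrite('pics/z8.png',cv2.resize(s['image'][120:270,225:425],None,fx=4,fy=4,interpolation=cv2.INTER_CUBIC))
o=ctrl.get_obs();print(o['tool_pos'],o['wrist_force'],o['gripper_width'])
E
```

```text
[0.55209508 0.02889106 0.23031138] [ 0.22884616 -0.62026542 -1.16369241] 0.03088147600527037
```

View pics/z8.png

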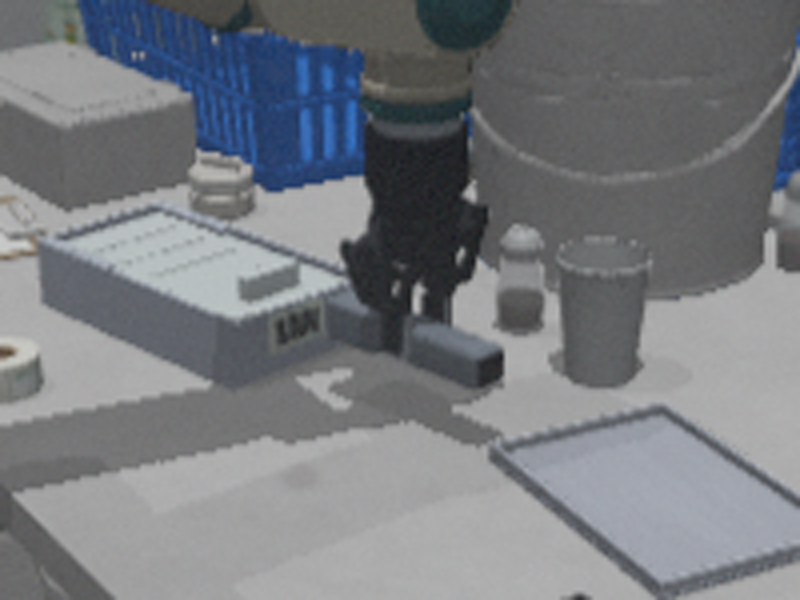

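View pics/t4.png

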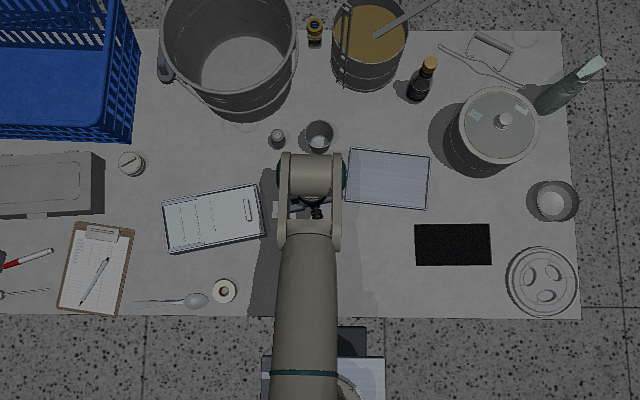

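Call:
{"fn": "jog_arm", "kwargs": {"rows": [{"x": 0,"y": 0,"z": -0.015,"yaw": 0},{"x": 0,"y": 0,"z": -0.028,"yaw": 0},{"x": 0,"y": 0,"z": -0.037,"yaw": 0},{"x": 0,"y": 0,"z": -0.037,"yaw": 0},{"x": 0,"y": 0,"z": -0.037,"yaw": 0},{"x": 0,"y": 0,"z": -0.037,"yaw": 0},{"x": 0,"y": 0,"z": -0.037,"yaw": 0},{"x": 0,"y": 0,"z": -0.037,"yaw": 0},{"x": 0,"y": 0,"z": -0.037,"yaw": 0},{"x": 0,"y": 0,"z": -0.037,"yaw": 0},{"x": 0,"y": 0,"z": -0.037,"yaw": 0},{"x": 0,"y": 0,"z": -0.037,"yaw": 0}]}}

```text
time_s: 7.62
tool_pos: [0.5529, 0.0299, 0.1958]
ee_rot: [[-0.205, 0.979, 0.0], [0.979, 0.205, 0.0], [-0.0, 0.0, -1.0]]
wrist_force: [-0.4, 0.4, -1.5]
gripper_width: 0.0307
```

```bash
python3 - <<'E'
from h import *
s=cam('side','s5');t=cam('top','t5')
a=cv2.resize(s['image'][160:250,240:370],None,fx=6,fy=6,interpolation=cv2.INTER_CUBIC)
# predicted scanner corners
th=np.radians(11.9);X=np.array([-np.sin(th),np.cos(th),0]);Y=np.array([-np.cos(th),-np.sin(th),0]);O=np.array([.5535,.0307,.017])
for p in [O+X*-76e-3+Y*16e-3+[0,0,.030],O-X*.076-Y*.016+[0,0,.03],O-X*.076+Y*.016,O+X*.075+Y*.023,O+X*.075+Y*.023+[0,0,.034],O+X*.075-Y*.023+[0,0,.034],[.5255,.1638,.034]]:
    u=proj(s,p);cv2.circle(a,tuple(int(round(x)) for x in ((u-[240,160]+.5)*6-.5)),3,(0,0,255),-1)
cv2.imwrite('pics/z9.png',a)
o=ctrl.get_obs();print(o['time_s'],o['tool_pos'],o['wrist_force'],o['gripper_width'])
E
```

```text
7.7167 [0.55287138 0.02988354 0.19571507] [ 0.10076574  0.29959851 -1.21103267] 0.030981275403166347
```

View pics/z9.png

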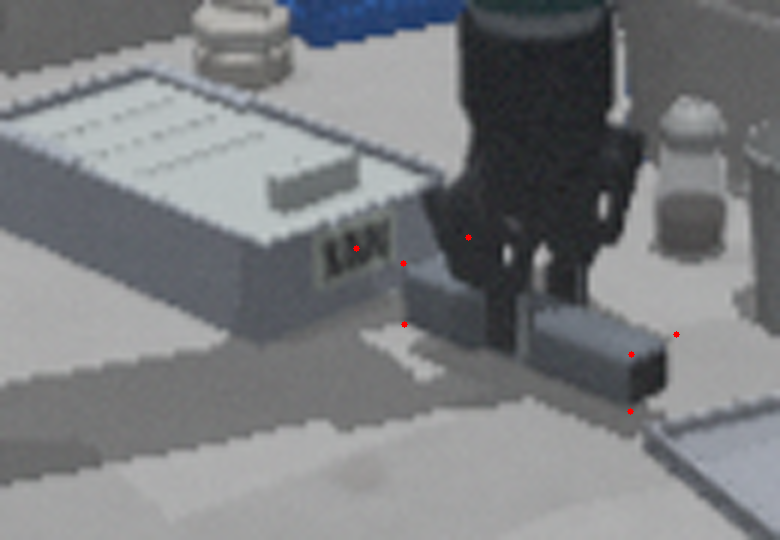

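Call:
{"fn": "jog_arm", "kwargs": {"rows": [{"x": 0,"y": 0,"z": 0,"yaw": 0},{"x": 0,"y": 0,"z": 0,"yaw": 0},{"x": 0,"y": 0,"z": 0,"yaw": 0},{"x": 0,"y": 0,"z": 0,"yaw": 0},{"x": 0,"y": 0,"z": 0,"yaw": 0},{"x": 0,"y": 0,"z": 0,"yaw": 0},{"x": 0,"y": 0,"z": 0,"yaw": 0},{"x": 0,"y": 0,"z": 0,"yaw": 0},{"x": 0,"y": 0,"z": 0,"yaw": 0},{"x": 0,"y": 0,"z": 0,"yaw": 0},{"x": 0,"y": 0,"z": 0,"yaw": 0},{"x": 0,"y": 0,"z": 0,"yaw": 0}]}}

```text
time_s: 8.72
tool_pos: [0.5529, 0.0299, 0.1957]
ee_rot: [[-0.205, 0.979, 0.0], [0.979, 0.205, 0.0], [-0.0, 0.0, -1.0]]
wrist_force: [-0.4, 0.3, -1.6]
gripper_width: 0.031
```

Call:
{"fn": "jog_arm", "kwargs": {"rows": [{"x": 0,"y": 0,"z": 0,"yaw": 0},{"x": 0,"y": 0,"z": 0,"yaw": 0},{"x": 0,"y": 0,"z": 0,"yaw": 0},{"x": 0,"y": 0,"z": 0,"yaw": 0},{"x": 0,"y": 0,"z": 0,"yaw": 0},{"x": 0,"y": 0,"z": 0,"yaw": 0}]}}

```text
time_s: 9.22
tool_pos: [0.5529, 0.0299, 0.1957]
ee_rot: [[-0.205, 0.979, 0.0], [0.979, 0.205, 0.0], [-0.0, 0.0, -1.0]]
wrist_force: [0.7, 0.1, -1.2]
gripper_width: 0.0312
```

```bash
python3 - <<'E'
from h import *
s=cam('side','s6')
a=cv2.resize(s['image'][160:250,240:370],None,fx=6,fy=6,interpolation=cv2.INTER_CUBIC)
cv2.imwrite('pics/z10.png',a)
E
```

```text
(no output)
```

View pics/z10.png

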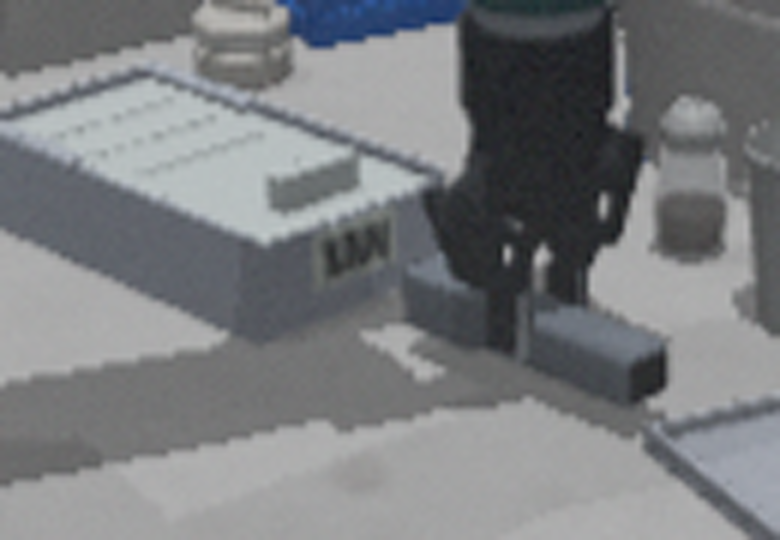

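Call:
{"fn": "jog_arm", "kwargs": {"rows": [{"x": 0,"y": -0.005,"z": 0.01,"yaw": 0},{"x": -0.002,"y": -0.015,"z": 0.03,"yaw": 0},{"x": -0.006,"y": -0.035,"z": 0.05,"yaw": 0},{"x": -0.012,"y": -0.06,"z": 0.06,"yaw": -1},{"x": -0.02,"y": -0.09,"z": 0.065,"yaw": -3},{"x": -0.03,"y": -0.12,"z": 0.065,"yaw": -5},{"x": -0.04,"y": -0.15,"z": 0.065,"yaw": -7},{"x": -0.05,"y": -0.18,"z": 0.065,"yaw": -9},{"x": -0.06,"y": -0.21,"z": 0.065,"yaw": -11},{"x": -0.07,"y": -0.24,"z": 0.065,"yaw": -11.8},{"x": -0.08,"y": -0.27,"z": 0.065,"yaw": -11.8},{"x": -0.09,"y": -0.3,"z": 0.065,"yaw": -11.8}]}}

```text
time_s: 10.27
tool_pos: [0.462, -0.2718, 0.2617]
ee_rot: [[-0.001, 1.0, 0.001], [1.0, 0.001, -0.001], [-0.001, 0.001, -1.0]]
wrist_force: [1.2, 0.4, -1.2]
gripper_width: 0.0313
```

Call:
{"fn": "jog_arm", "kwargs": {"rows": [{"x": -0.01,"y": -0.03,"z": 0,"yaw": 0},{"x": -0.016,"y": -0.055,"z": 0,"yaw": 0},{"x": -0.02,"y": -0.068,"z": 0,"yaw": 0},{"x": -0.022,"y": -0.074,"z": -0.005,"yaw": 0},{"x": -0.022,"y": -0.074,"z": -0.02,"yaw": 0},{"x": -0.022,"y": -0.074,"z": -0.035,"yaw": 0},{"x": -0.022,"y": -0.074,"z": -0.05,"yaw": 0},{"x": -0.022,"y": -0.074,"z": -0.06,"yaw": 0},{"x": -0.022,"y": -0.074,"z": -0.065,"yaw": 0},{"x": -0.022,"y": -0.074,"z": -0.065,"yaw": 0},{"x": -0.022,"y": -0.074,"z": -0.065,"yaw": 0}]}}

```text
time_s: 11.18
tool_pos: [0.4412, -0.3439, 0.1962]
ee_rot: [[-0.001, 1.0, 0.0], [1.0, 0.001, -0.0], [-0.0, 0.0, -1.0]]
wrist_force: [0.4, -0.2, -0.7]
gripper_width: 0.031
```

```bash
python3 - <<'E'
from h import *
s=cam('side');t=cam('top','t6')
cv2.imwrite('pics/z11.png',cv2.resize(s['image'][215:335,305:455],None,fx=5,fy=5,interpolation=cv2.INTER_CUBIC))
o=ctrl.get_obs();print(o['tool_pos'],o['wrist_force'],o['gripper_width'])
E
```

```text
[ 0.44128094 -0.3442255   0.1968581 ] [ 0.00446796 -0.65447372 -1.35583306] 0.031094737606703383
```

View pics/z11.png

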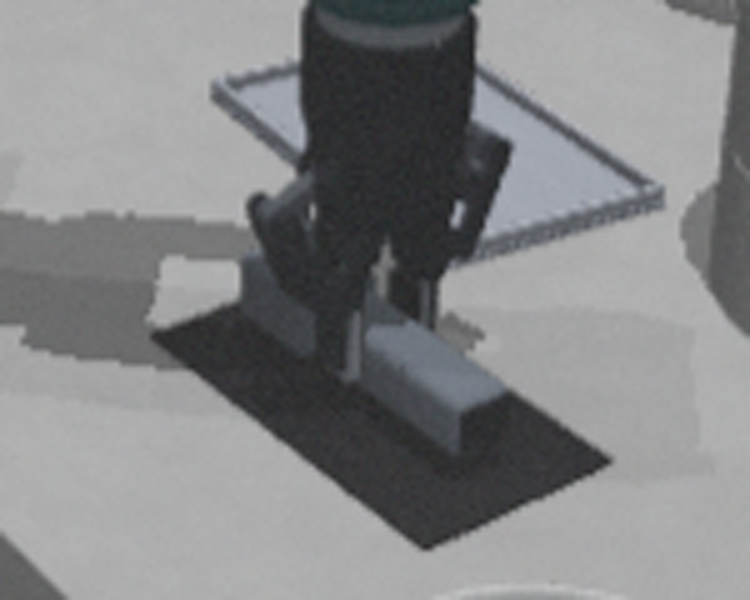

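Still 13 mm up; lower, then release and rise.

Call:
{"fn": "jog_arm", "kwargs": {"rows": [{"x": 0,"y": 0,"z": -0.006,"yaw": 0},{"x": 0,"y": 0,"z": -0.01,"yaw": 0},{"x": 0,"y": 0,"z": -0.0125,"yaw": 0},{"x": 0,"y": 0,"z": -0.0125,"yaw": 0},{"x": 0,"y": 0,"z": -0.0125,"yaw": 0}]}}

```text
time_s: 11.7
tool_pos: [0.4409, -0.3442, 0.1834]
ee_rot: [[-0.001, 1.0, 0.0], [1.0, 0.001, -0.0], [-0.0, 0.0, -1.0]]
wrist_force: [-1.5, 1.0, 1.5]
gripper_width: 0.031
```

Call:
{"fn": "jog_arm", "kwargs": {"rows": [{"x": 0,"y": 0,"z": 0,"yaw": 0},{"x": 0,"y": 0,"z": 0,"yaw": 0},{"x": 0,"y": 0,"z": 0,"yaw": 0},{"x": 0,"y": 0,"z": 0,"yaw": 0},{"x": 0,"y": 0,"z": 0,"yaw": 0},{"x": 0,"y": 0,"z": 0.03,"yaw": 0},{"x": 0,"y": 0,"z": 0.07,"yaw": 0},{"x": 0,"y": 0,"z": 0.11,"yaw": 0},{"x": 0,"y": 0,"z": 0.15,"yaw": 0},{"x": 0,"y": 0,"z": 0.19,"yaw": 0}], "fingers": 1}}

```text
time_s: 12.53
tool_pos: [0.4406, -0.3439, 0.3752]
ee_rot: [[-0.001, 1.0, 0.0], [1.0, 0.001, -0.0], [-0.0, 0.0, -1.0]]
wrist_force: [1.2, -0.4, -0.0]
gripper_width: 0.0853
```

Call:
{"fn": "jog_arm", "kwargs": {"rows": [{"x": 0.07,"y": 0.45,"z": 0,"yaw": 12},{"x": 0.07,"y": 0.45,"z": 0,"yaw": 12},{"x": 0.07,"y": 0.45,"z": 0,"yaw": 12},{"x": 0.07,"y": 0.45,"z": 0,"yaw": 12},{"x": 0.07,"y": 0.45,"z": 0,"yaw": 12},{"x": 0.07,"y": 0.45,"z": 0,"yaw": 12},{"x": 0.07,"y": 0.45,"z": 0,"yaw": 12},{"x": 0.07,"y": 0.45,"z": 0,"yaw": 12},{"x": 0.07,"y": 0.45,"z": 0,"yaw": 12},{"x": 0.07,"y": 0.45,"z": 0,"yaw": 12},{"x": 0.07,"y": 0.45,"z": 0,"yaw": 12},{"x": 0.07,"y": 0.45,"z": 0,"yaw": 12}]}}

```text
time_s: 13.53
tool_pos: [0.5108, 0.1114, 0.373]
ee_rot: [[-0.215, 0.977, 0.0], [0.977, 0.215, 0.002], [0.002, 0.001, -1.0]]
wrist_force: [0.5, 0.4, -1.0]
gripper_width: 0.0858
```

Call:
{"fn": "jog_arm", "kwargs": {"rows": [{"x": 0.008,"y": 0.04,"z": 0,"yaw": 0},{"x": 0.008,"y": 0.088,"z": 0,"yaw": 0},{"x": 0.008,"y": 0.088,"z": -0.04,"yaw": 0},{"x": 0.008,"y": 0.088,"z": -0.08,"yaw": 0},{"x": 0.008,"y": 0.088,"z": -0.1,"yaw": 0},{"x": 0.008,"y": 0.088,"z": -0.115,"yaw": 0},{"x": 0.008,"y": 0.088,"z": -0.12,"yaw": 0},{"x": 0.008,"y": 0.088,"z": -0.12,"yaw": 0}]}}

```text
time_s: 14.2
tool_pos: [0.5186, 0.1936, 0.2519]
ee_rot: [[-0.208, 0.978, -0.002], [0.978, 0.208, -0.001], [-0.0, -0.003, -1.0]]
wrist_force: [-0.2, 0.9, 0.3]
gripper_width: 0.0848
```

```bash
python3 - <<'E'
from h import *
s=cam('side');t=cam('top','t7')
cv2.imwrite('pics/z12.png',cv2.resize(s['image'][120:225,225:355],None,fx=6,fy=5.7,interpolation=cv2.INTER_CUBIC))
cv2.imwrite('pics/z13.png',cv2.resize(t['image'][140:280,340:500],None,fx=4.2,fy=4.2,interpolation=cv2.INTER_CUBIC))
o=ctrl.get_obs();print(o['tool_pos'],o['wrist_force'],o['ee_rot'][:,1])
E
```

```text
[0.51928431 0.19374811 0.25453959] [-0.47007765 -0.431339    1.22950545] [0.97804813 0.20837014 0.00193558]
```

View pics/z12.png

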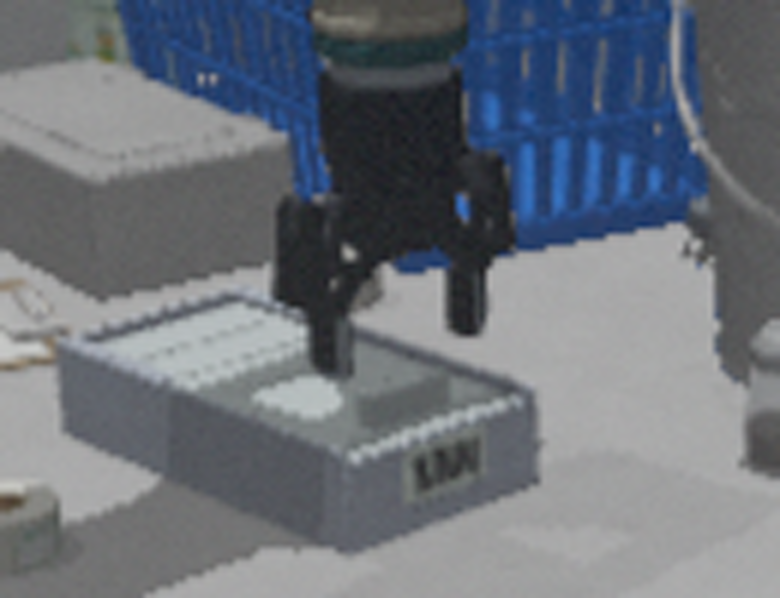

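View pics/z13.png

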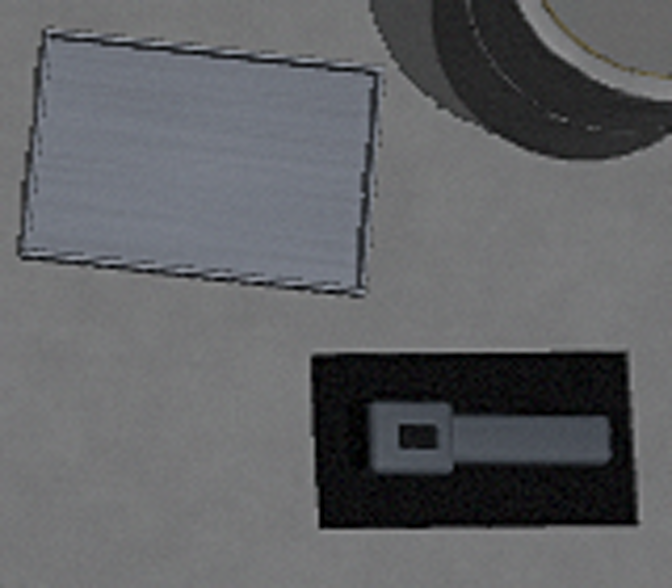

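Call:
{"fn": "jog_arm", "kwargs": {"rows": [{"x": 0,"y": 0.001,"z": -0.01,"yaw": 0},{"x": 0,"y": 0.001,"z": -0.02,"yaw": 0},{"x": 0,"y": 0.001,"z": -0.026,"yaw": 0},{"x": 0,"y": 0.001,"z": -0.026,"yaw": 0},{"x": 0,"y": 0.001,"z": -0.026,"yaw": 0}]}}

```text
time_s: 14.72
tool_pos: [0.5187, 0.1948, 0.2266]
ee_rot: [[-0.209, 0.978, -0.001], [0.978, 0.209, -0.0], [-0.0, -0.001, -1.0]]
wrist_force: [-0.6, -1.5, 1.0]
gripper_width: 0.0854
```

Call:
{"fn": "jog_arm", "kwargs": {"rows": [{"x": 0,"y": 0,"z": 0,"yaw": 0},{"x": 0,"y": 0,"z": 0,"yaw": 0},{"x": 0,"y": 0,"z": 0,"yaw": 0},{"x": 0,"y": 0,"z": 0,"yaw": 0},{"x": 0,"y": 0,"z": 0,"yaw": 0},{"x": 0,"y": 0,"z": 0,"yaw": 0},{"x": 0,"y": 0,"z": 0,"yaw": 0}], "fingers": 0}}

```text
time_s: 15.3
tool_pos: [0.5192, 0.195, 0.2282]
ee_rot: [[-0.209, 0.978, 0.002], [0.978, 0.209, 0.001], [0.0, 0.002, -1.0]]
wrist_force: [-1.0, 0.5, 5.9]
gripper_width: 0.0544
```

```bash
python3 - <<'E'
from h import *
s=cam('side')
cv2.imwrite('pics/z14.png',cv2.resize(s['image'][120:225,225:355],None,fx=6,fy=5.7,interpolation=cv2.INTER_CUBIC))
o=ctrl.get_obs();print(o['tool_pos'],o['wrist_force'],o['gripper_width'])
E
```

```text
[0.51918415 0.19493441 0.22820161] [-0.5854     -0.78912199  4.79258824] 0.05418743815878335
```

View pics/z14.png

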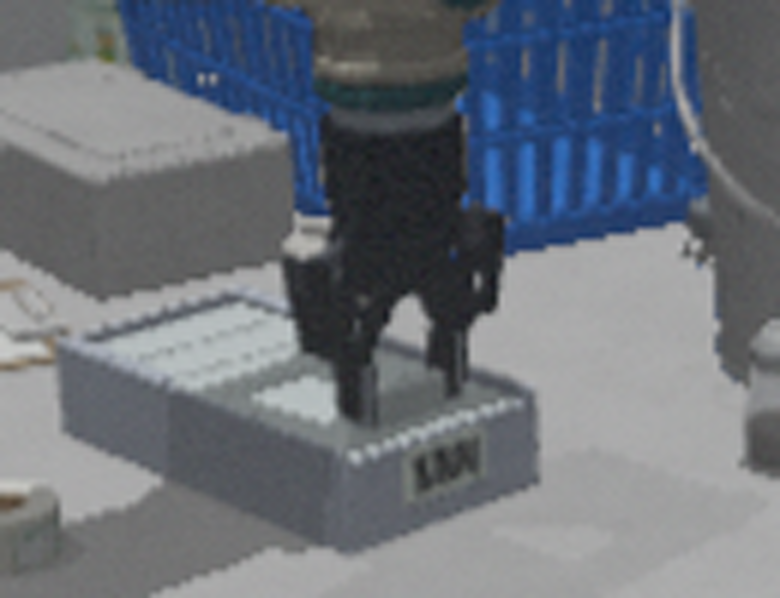

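Call:
{"fn": "jog_arm", "kwargs": {"rows": [{"x": 0,"y": 0,"z": 0.002,"yaw": 0},{"x": 0,"y": 0,"z": 0.004,"yaw": 0},{"x": 0,"y": 0,"z": 0.006,"yaw": 0},{"x": 0,"y": 0,"z": 0.007,"yaw": 0},{"x": 0,"y": 0,"z": 0.007,"yaw": 0},{"x": 0,"y": 0,"z": 0.007,"yaw": 0}]}}

```text
time_s: 15.85
tool_pos: [0.5188, 0.1948, 0.234]
ee_rot: [[-0.209, 0.978, -0.0], [0.978, 0.209, -0.0], [-0.0, -0.0, -1.0]]
wrist_force: [-0.8, 1.0, -1.9]
gripper_width: 0.0543
```

```bash
python3 - <<'E'
from h import *
s=cam('side')
cv2.imwrite('pics/z15.png',cv2.resize(s['image'][120:225,225:355],None,fx=6,fy=5.7,interpolation=cv2.INTER_CUBIC))
o=ctrl.get_obs();print(o['tool_pos'],o['wrist_force'],o['moment'],o['gripper_width'])
E
```

```text
[0.51878759 0.19482542 0.23398335] [-0.16463872 -0.07064339 -2.19686022] [-0.16353433 -0.10357904  0.03274208] 0.05460590174892239
```

View pics/z15.png

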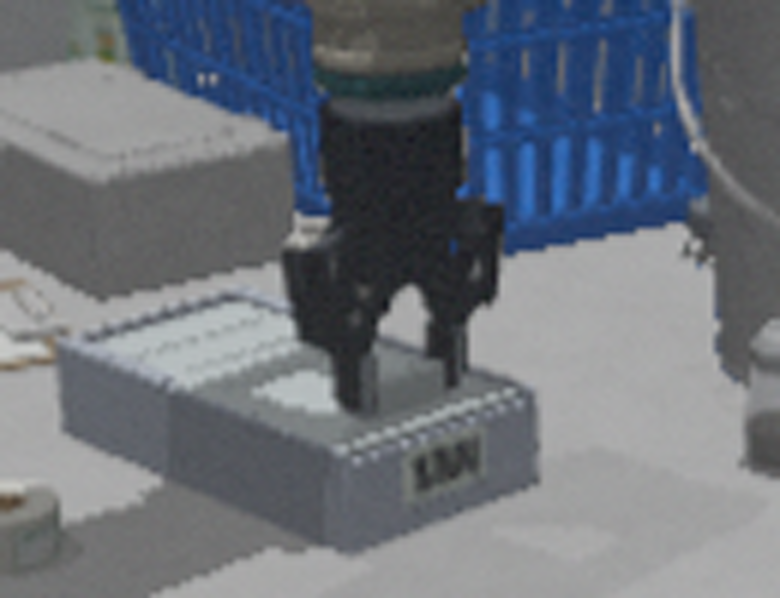

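Call:
{"fn": "jog_arm", "kwargs": {"rows": [{"x": 0,"y": 0,"z": 0.0015,"yaw": 0},{"x": 0,"y": 0,"z": 0.0015,"yaw": 0},{"x": 0.0006,"y": -0.003,"z": 0.0015,"yaw": 0},{"x": 0.0012,"y": -0.006,"z": 0.0015,"yaw": 0},{"x": 0.002,"y": -0.01,"z": 0.0015,"yaw": 0},{"x": 0.003,"y": -0.0145,"z": 0.0015,"yaw": 0},{"x": 0.004,"y": -0.0195,"z": 0.002,"yaw": 0},{"x": 0.005,"y": -0.0245,"z": 0.002,"yaw": 0},{"x": 0.0062,"y": -0.0295,"z": 0.002,"yaw": 0},{"x": 0.0062,"y": -0.0295,"z": 0.002,"yaw": 0}]}}

```text
time_s: 16.73
tool_pos: [0.5254, 0.1643, 0.2363]
ee_rot: [[-0.208, 0.978, 0.0], [0.978, 0.208, -0.001], [-0.001, 0.0, -1.0]]
wrist_force: [0.8, -0.1, -2.1]
gripper_width: 0.0542
```

```bash
python3 - <<'E'
from h import *
s=cam('side');t=cam('top')
cv2.imwrite('pics/z16.png',cv2.resize(s['image'][120:225,225:355],None,fx=6,fy=5.7,interpolation=cv2.INTER_CUBIC))
cv2.imwrite('pics/z17.png',cv2.resize(t['image'][170:265,150:280],None,fx=6,fy=6,interpolation=cv2.INTER_CUBIC))
o=ctrl.get_obs();print(o['tool_pos'],o['wrist_force'],o['moment'],o['gripper_width'])
E
```

```text
[0.52520481 0.16496828 0.23627183] [ 0.02547641 -0.49974417 -3.08475819] [-0.30061461 -0.14925421 -0.01238173] 0.05434816758882207
```

View pics/z16.png

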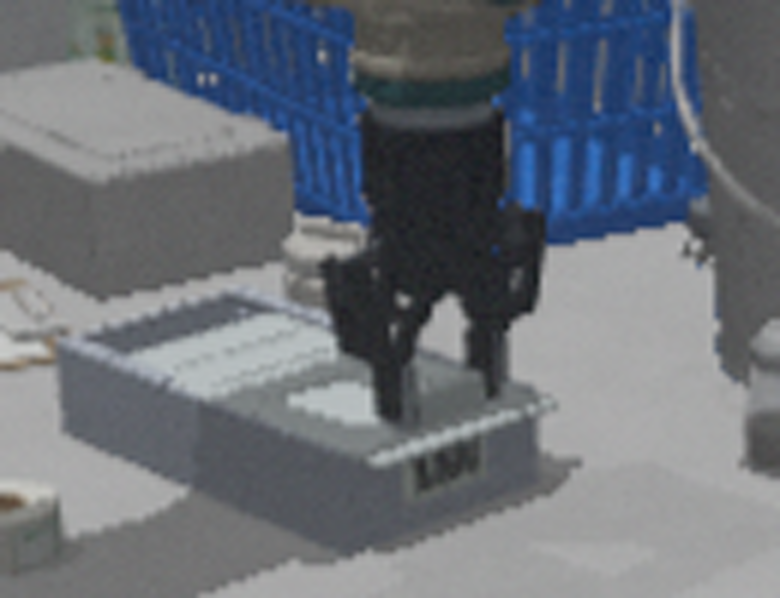

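View pics/z17.png

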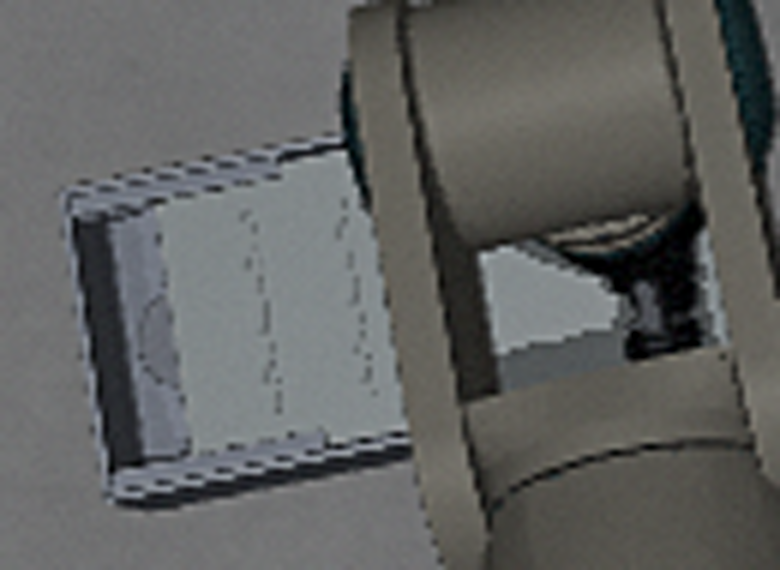

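Call:
{"fn": "jog_arm", "kwargs": {"rows": [{"x": 0.0012,"y": -0.006,"z": 0.0003,"yaw": 0},{"x": 0.0026,"y": -0.0125,"z": 0.0006,"yaw": 0},{"x": 0.004,"y": -0.019,"z": 0.0009,"yaw": 0},{"x": 0.0055,"y": -0.026,"z": 0.0012,"yaw": 0},{"x": 0.007,"y": -0.033,"z": 0.0015,"yaw": 0},{"x": 0.0084,"y": -0.04,"z": 0.0018,"yaw": 0},{"x": 0.0099,"y": -0.047,"z": 0.0021,"yaw": 0},{"x": 0.0114,"y": -0.054,"z": 0.0024,"yaw": 0},{"x": 0.0128,"y": -0.061,"z": 0.0027,"yaw": 0},{"x": 0.0143,"y": -0.068,"z": 0.003,"yaw": 0},{"x": 0.0158,"y": -0.075,"z": 0.0033,"yaw": 0},{"x": 0.0168,"y": -0.08,"z": 0.0035,"yaw": 0}]}}

```text
time_s: 17.83
tool_pos: [0.5421, 0.0844, 0.2399]
ee_rot: [[-0.208, 0.978, 0.0], [0.978, 0.208, -0.0], [-0.0, 0.0, -1.0]]
wrist_force: [0.3, 0.3, -2.0]
gripper_width: 0.0543
```

```bash
python3 - <<'E'
from h import *
s=cam('side');t=cam('top')
cv2.imwrite('pics/z18.png',cv2.resize(s['image'][120:225,225:355],None,fx=6,fy=5.7,interpolation=cv2.INTER_CUBIC))
cv2.imwrite('pics/z19.png',cv2.resize(t['image'][150:265,150:310],None,fx=5,fy=5,interpolation=cv2.INTER_CUBIC))
o=ctrl.get_obs();print(o['tool_pos'],o['wrist_force'],o['moment'],o['gripper_width'])
E
```

```text
[0.54209975 0.08454855 0.23986255] [ 0.50055704  0.15100922 -0.39489573] [-0.11355191 -0.03192249  0.01256636] 0.05469973126876176
```

View pics/z18.png

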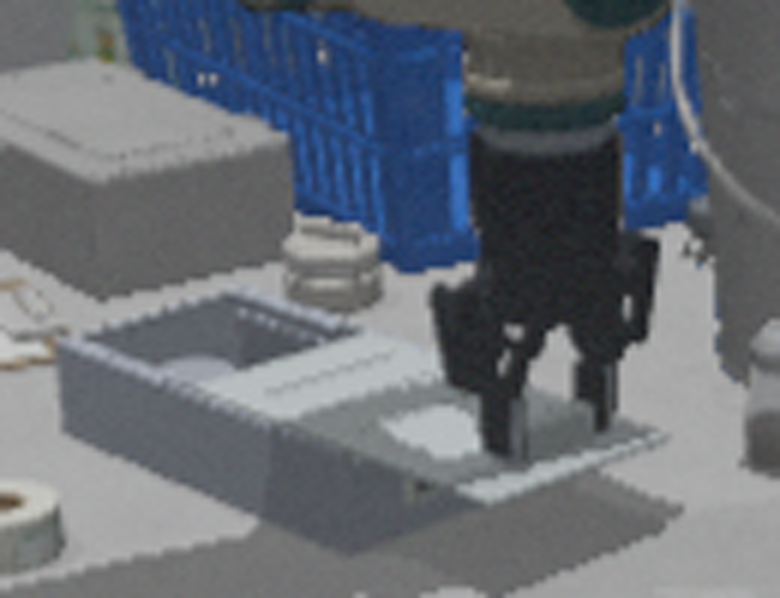

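View pics/z19.png

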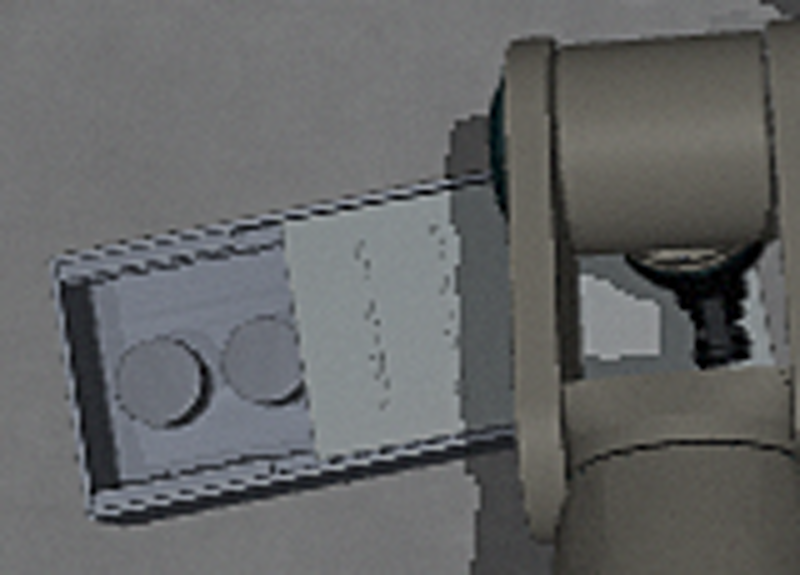

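Call:
{"fn": "jog_arm", "kwargs": {"rows": [{"x": 0,"y": 0,"z": 0.004,"yaw": 0},{"x": 0,"y": 0,"z": 0.01,"yaw": 0},{"x": 0,"y": 0,"z": 0.018,"yaw": 0},{"x": 0,"y": 0,"z": 0.028,"yaw": 0},{"x": 0,"y": 0,"z": 0.038,"yaw": 0},{"x": 0,"y": 0,"z": 0.048,"yaw": 0},{"x": 0,"y": 0,"z": 0.056,"yaw": 0},{"x": 0,"y": 0,"z": 0.06,"yaw": 0},{"x": 0,"y": 0,"z": 0.06,"yaw": 0}]}}

```text
time_s: 18.68
tool_pos: [0.5421, 0.0854, 0.3013]
ee_rot: [[-0.209, 0.978, 0.003], [0.978, 0.209, 0.0], [-0.0, 0.002, -1.0]]
wrist_force: [-0.3, 0.6, -0.9]
gripper_width: 0.0544
```

```bash
python3 - <<'E'
from h import *
s=cam('side');t=cam('top')
cv2.imwrite('pics/z20.png',cv2.resize(s['image'][100:225,225:375],None,fx=5,fy=5,interpolation=cv2.INTER_CUBIC))
o=ctrl.get_obs();print(o['tool_pos'],o['wrist_force'],o['moment'],o['gripper_width'])
E
```

```text
[0.54180252 0.08533491 0.299511  ] [ 0.26849939 -0.08159873 -1.21097408] [-0.12435126 -0.01153156  0.06177732] 0.05432970538942278
```

View pics/z20.png

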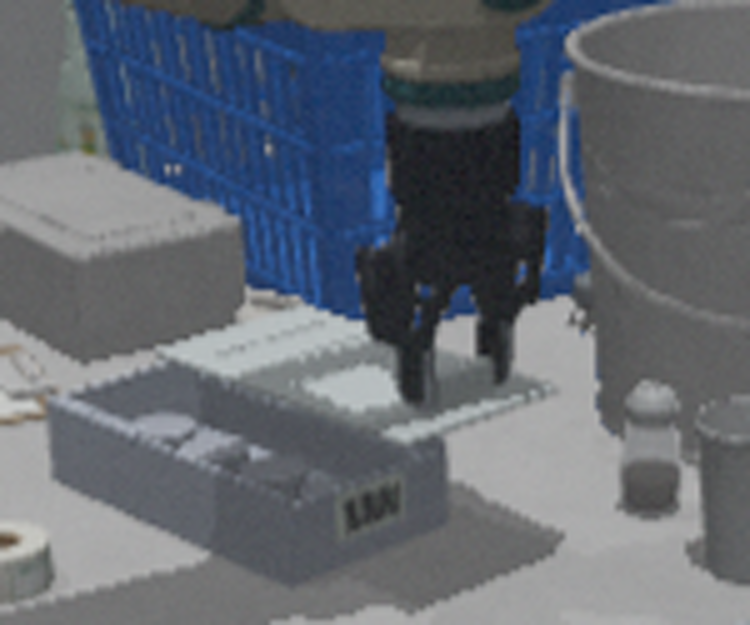

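Call:
{"fn": "jog_arm", "kwargs": {"rows": [{"x": -0.003,"y": -0.006,"z": 0,"yaw": 0},{"x": -0.01,"y": -0.018,"z": 0,"yaw": -1},{"x": -0.02,"y": -0.036,"z": 0,"yaw": -2},{"x": -0.031,"y": -0.058,"z": 0,"yaw": -4},{"x": -0.042,"y": -0.08,"z": 0,"yaw": -5.5},{"x": -0.053,"y": -0.1,"z": 0,"yaw": -7},{"x": -0.064,"y": -0.12,"z": 0,"yaw": -8.5},{"x": -0.075,"y": -0.14,"z": 0,"yaw": -10},{"x": -0.086,"y": -0.16,"z": 0,"yaw": -11},{"x": -0.096,"y": -0.18,"z": 0,"yaw": -11.9},{"x": -0.103,"y": -0.193,"z": 0,"yaw": -11.9},{"x": -0.107,"y": -0.2,"z": 0,"yaw": -11.9}]}}

```text
time_s: 19.78
tool_pos: [0.4338, -0.1161, 0.2992]
ee_rot: [[-0.001, 1.0, -0.001], [1.0, 0.001, -0.0], [-0.0, -0.001, -1.0]]
wrist_force: [0.1, 0.6, -1.3]
gripper_width: 0.0546
```

Call:
{"fn": "jog_arm", "kwargs": {"rows": [{"x": 0,"y": 0,"z": -0.008,"yaw": 0},{"x": 0,"y": 0,"z": -0.022,"yaw": 0},{"x": 0,"y": 0,"z": -0.04,"yaw": 0},{"x": 0,"y": 0,"z": -0.055,"yaw": 0},{"x": 0,"y": 0,"z": -0.068,"yaw": 0},{"x": 0,"y": 0,"z": -0.08,"yaw": 0},{"x": 0,"y": 0,"z": -0.09,"yaw": 0},{"x": 0,"y": 0,"z": -0.097,"yaw": 0},{"x": 0,"y": 0,"z": -0.1,"yaw": 0},{"x": 0,"y": 0,"z": -0.1,"yaw": 0}]}}

```text
time_s: 20.62
tool_pos: [0.4348, -0.1144, 0.199]
ee_rot: [[-0.003, 1.0, -0.001], [1.0, 0.003, 0.001], [0.001, -0.001, -1.0]]
wrist_force: [-0.7, -0.0, -1.0]
gripper_width: 0.0543
```

```bash
python3 - <<'E'
from h import *
s=cam('side');t=cam('top','t8')
cv2.imwrite('pics/z21.png',cv2.resize(s['image'][140:300,225:385],None,fx=3.7,fy=3.7,interpolation=cv2.INTER_CUBIC))
o=ctrl.get_obs();print(o['tool_pos'],o['wrist_force'],o['moment'],o['gripper_width'])
E
```

```text
[ 0.43513664 -0.11462135  0.20015347] [ 0.13430185 -0.57354304 -1.91223787] [-0.18166004  0.00988907  0.0366971 ] 0.05424920613381722
```

View pics/z21.png

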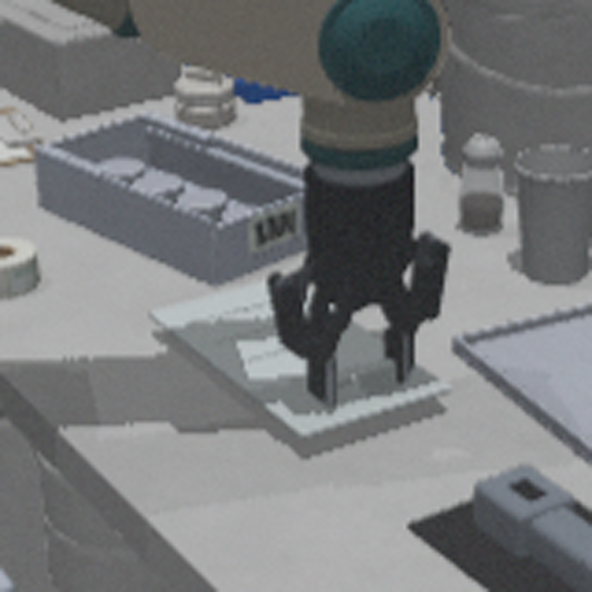

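View pics/t8.png

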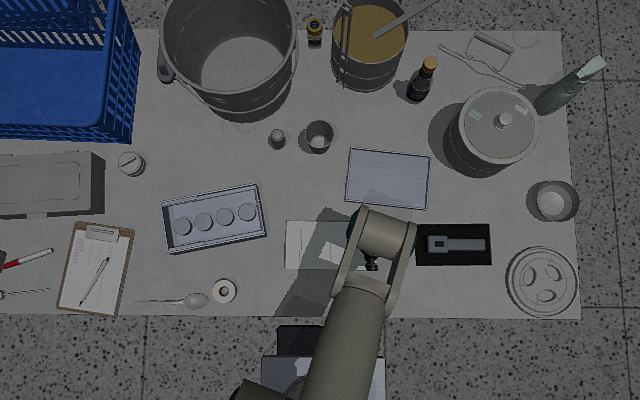

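Call:
{"fn": "jog_arm", "kwargs": {"rows": [{"x": 0,"y": 0,"z": -0.004,"yaw": 0},{"x": 0,"y": 0,"z": -0.008,"yaw": 0},{"x": 0,"y": 0,"z": -0.011,"yaw": 0},{"x": 0,"y": 0,"z": -0.014,"yaw": 0},{"x": 0,"y": 0,"z": -0.017,"yaw": 0},{"x": 0,"y": 0,"z": -0.0185,"yaw": 0},{"x": 0,"y": 0,"z": -0.0185,"yaw": 0},{"x": 0,"y": 0,"z": -0.0185,"yaw": 0}]}}

```text
time_s: 21.38
tool_pos: [0.4349, -0.1146, 0.1812]
ee_rot: [[-0.003, 1.0, -0.0], [1.0, 0.003, 0.0], [0.0, -0.0, -1.0]]
wrist_force: [0.7, 0.1, -1.5]
gripper_width: 0.0545
```

Call:
{"fn": "jog_arm", "kwargs": {"rows": [{"x": 0,"y": 0,"z": 0,"yaw": 0},{"x": 0,"y": 0,"z": 0,"yaw": 0},{"x": 0,"y": 0,"z": 0,"yaw": 0},{"x": 0,"y": 0,"z": 0,"yaw": 0},{"x": 0,"y": 0,"z": 0,"yaw": 0},{"x": 0,"y": 0,"z": 0.03,"yaw": 0},{"x": 0,"y": 0,"z": 0.07,"yaw": 0},{"x": 0,"y": 0,"z": 0.11,"yaw": 0},{"x": 0,"y": 0,"z": 0.15,"yaw": 0}], "fingers": 1}}

```text
time_s: 22.13
tool_pos: [0.4345, -0.1145, 0.3329]
ee_rot: [[-0.003, 1.0, -0.0], [1.0, 0.003, 0.0], [0.0, -0.0, -1.0]]
wrist_force: [0.1, 0.5, 0.1]
gripper_width: 0.0858
```

```bash
python3 - <<'E'
from h import *
s=cam('side');t=cam('top','t9')
cv2.imwrite('pics/z22.png',cv2.resize(s['image'][140:300,225:385],None,fx=3.7,fy=3.7,interpolation=cv2.INTER_CUBIC))
cv2.imwrite('pics/z23.png',cv2.resize(t['image'][170:265,150:280],None,fx=6,fy=6,interpolation=cv2.INTER_CUBIC))
o=ctrl.get_obs();print(o['tool_pos'],o['wrist_force'],o['moment'],o['gripper_width'])
E
```

```text
[ 0.43583115 -0.11494755  0.33874536] [0.19895204 0.22855786 0.17748606] [ 0.00275858 -0.02640516  0.0297075 ] 0.0853345830864149
```

View pics/z22.png

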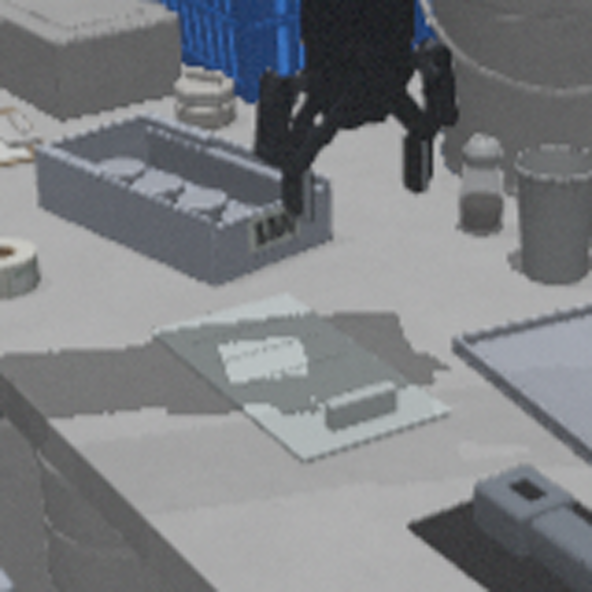

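View pics/z23.png

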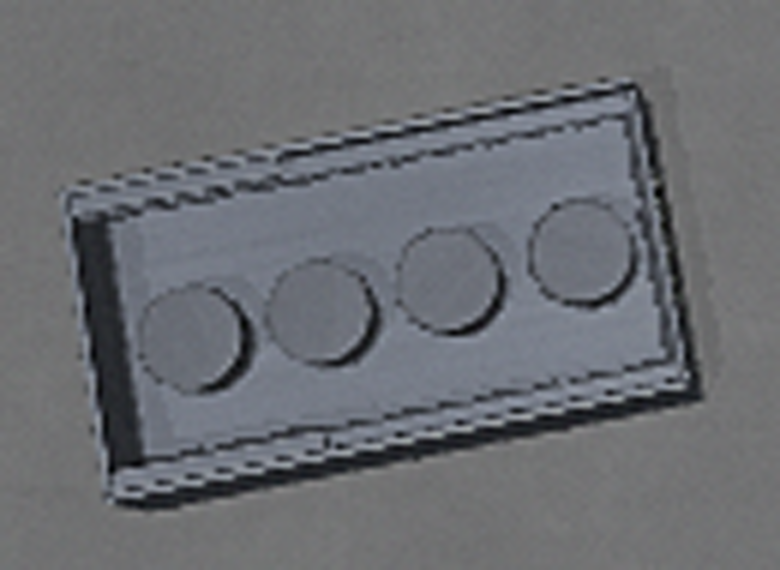

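```bash
cat > /dev/null; python3 - <<'E'
from h import *
t=cam('top','t10')
g=cv2.cvtColor(t['image'],cv2.COLOR_BGR2GRAY)
th=np.radians(11.9);bx=np.array([np.cos(th),np.sin(th)]);by=np.array([-np.sin(th),np.cos(th)])
for x,y in [(193,339),(320,312),(451,281),(581,252)]:
    p=onz(t,150+(x+.5)/6-.5,170+(y+.5)/6-.5,.033)[:2]; d=p-[.4995,.287]
    print((p*1000).round(1),'boxframe',(d@bx*1000).round(1),(d@by*1000).round(1))
a=np.radians(-6.3);tx=np.array([np.cos(a),np.sin(a)]);ty=np.array([-np.sin(a),np.cos(a)])
for x,y in [(-12,-76),(12,-25),(-12,25),(12,76)]:
    print('slot',(np.array([616.4,-170.5])+tx*x+ty*y).round(1))
o=ctrl.get_obs();print(o['tool_pos'])
for n,u,v,z in [('lid',286,221,.005),('lid',286,269,.005)]: print(onz(t,u,v,z))
E
```

```text
[479.6 372.2] boxframe -1.9 87.5
[492.  317.2] boxframe -1.1 31.1
[506.2 260.4] boxframe 1.0 -27.4
[519.5 203.9] boxframe 2.4 -85.5
slot [ 596.1 -244.7]
slot [ 625.6 -196.7]
slot [ 607.2 -144.3]
slot [636.7 -96.3]
[ 0.43538846 -0.11479687  0.33496961]
[0.49908881 0.10127383 0.005     ]
[0.37158631 0.09881032 0.005     ]
```

Call:
{"fn": "jog_arm", "kwargs": {"rows": [{"x": 0.01,"y": 0.04,"z": 0,"yaw": 6},{"x": 0.02,"y": 0.08,"z": 0,"yaw": 11.8},{"x": 0.03,"y": 0.12,"z": 0,"yaw": 11.8},{"x": 0.04,"y": 0.16,"z": 0,"yaw": 11.8},{"x": 0.05,"y": 0.2,"z": 0,"yaw": 11.8},{"x": 0.06,"y": 0.24,"z": 0,"yaw": 11.8},{"x": 0.07,"y": 0.28,"z": 0,"yaw": 11.8},{"x": 0.0845,"y": 0.3185,"z": 0,"yaw": 11.8},{"x": 0.0845,"y": 0.3185,"z": -0.04,"yaw": 11.8},{"x": 0.0845,"y": 0.3185,"z": -0.075,"yaw": 11.8},{"x": 0.0845,"y": 0.3185,"z": -0.09,"yaw": 11.8},{"x": 0.0845,"y": 0.3185,"z": -0.09,"yaw": 11.8}], "fingers": 0.75}}

```text
time_s: 23.28
tool_pos: [0.5176, 0.2036, 0.2345]
ee_rot: [[-0.208, 0.978, -0.011], [0.978, 0.207, -0.004], [-0.001, -0.012, -1.0]]
wrist_force: [-0.0, -0.4, -0.6]
gripper_width: 0.0641
```

```bash
python3 - <<'E'
from h import *
s=cam('side');t=cam('top','t9')
cv2.imwrite('pics/z24.png',cv2.resize(s['image'][120:225,225:355],None,fx=6,fy=5.7,interpolation=cv2.INTER_CUBIC))
o=ctrl.get_obs();print(o['tool_pos'],o['wrist_force'],o['ee_rot'][:,1],o['gripper_width'])
E
```

```text
[0.51922618 0.20375817 0.24041973] [ 0.49342414 -0.79690655  1.52169297] [ 0.97836249  0.2068884  -0.00200733] 0.0643440804495159
```

View pics/z24.png

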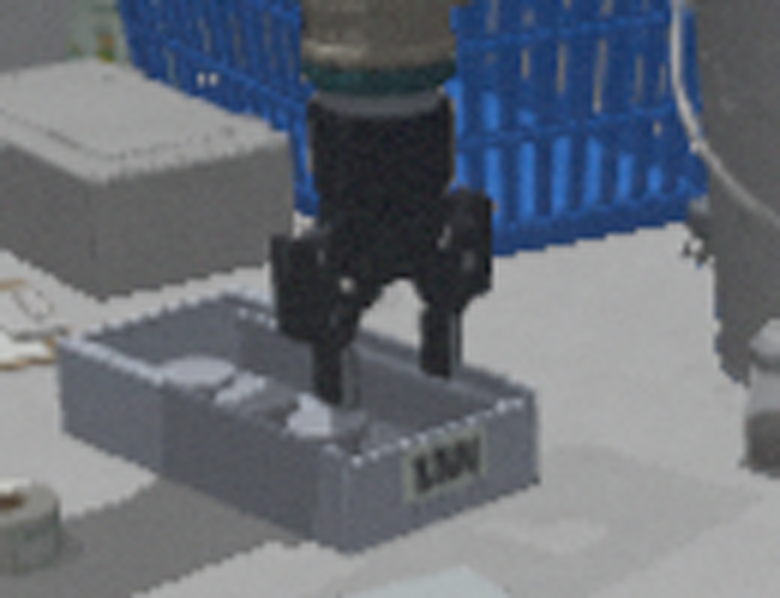

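Call:
{"fn": "jog_arm", "kwargs": {"rows": [{"x": 0,"y": 0,"z": -0.015,"yaw": 0},{"x": 0,"y": 0,"z": -0.03,"yaw": 0},{"x": 0,"y": 0,"z": -0.043,"yaw": 0},{"x": 0,"y": 0,"z": -0.053,"yaw": 0},{"x": 0,"y": 0,"z": -0.059,"yaw": 0},{"x": 0,"y": 0,"z": -0.059,"yaw": 0},{"x": 0,"y": 0,"z": -0.059,"yaw": 0}]}}

```text
time_s: 23.97
tool_pos: [0.5196, 0.2039, 0.1826]
ee_rot: [[-0.207, 0.978, 0.0], [0.978, 0.207, 0.0], [-0.0, 0.0, -1.0]]
wrist_force: [-0.1, 0.3, 0.4]
gripper_width: 0.0639
```

Call:
{"fn": "jog_arm", "kwargs": {"rows": [{"x": 0,"y": 0,"z": 0,"yaw": 0},{"x": 0,"y": 0,"z": 0,"yaw": 0},{"x": 0,"y": 0,"z": 0,"yaw": 0},{"x": 0,"y": 0,"z": 0,"yaw": 0},{"x": 0,"y": 0,"z": 0,"yaw": 0},{"x": 0,"y": 0,"z": 0,"yaw": 0}], "fingers": 0}}

```text
time_s: 24.47
tool_pos: [0.5199, 0.204, 0.1837]
ee_rot: [[-0.207, 0.978, 0.003], [0.978, 0.207, 0.001], [0.0, 0.003, -1.0]]
wrist_force: [-0.5, 0.4, 5.5]
gripper_width: 0.044
```

Call:
{"fn": "jog_arm", "kwargs": {"rows": [{"x": 0,"y": 0,"z": 0.01,"yaw": 0},{"x": 0,"y": 0,"z": 0.025,"yaw": 0},{"x": 0,"y": 0,"z": 0.045,"yaw": 0},{"x": 0,"y": 0,"z": 0.065,"yaw": 0},{"x": 0,"y": 0,"z": 0.08,"yaw": 0},{"x": 0,"y": 0,"z": 0.09,"yaw": 0},{"x": 0,"y": 0,"z": 0.09,"yaw": 0}]}}

```text
time_s: 25.05
tool_pos: [0.5198, 0.204, 0.2751]
ee_rot: [[-0.207, 0.978, 0.004], [0.978, 0.207, 0.001], [0.0, 0.005, -1.0]]
wrist_force: [-0.5, 0.3, -0.3]
gripper_width: 0.044
```

```bash
python3 - <<'E'
from h import *
s=cam('side')
cv2.imwrite('pics/z25.png',cv2.resize(s['image'][120:225,225:355],None,fx=6,fy=5.7,interpolation=cv2.INTER_CUBIC))
o=ctrl.get_obs();print(o['tool_pos'],o['wrist_force'],o['ee_rot'][:,1],o['gripper_width'])
E
```

```text
[0.51948819 0.2038975  0.27321711] [-0.80357154  0.17272707 -0.16064816] [0.9783436  0.20697757 0.00202262] 0.04376301686175774
```

View pics/z25.png

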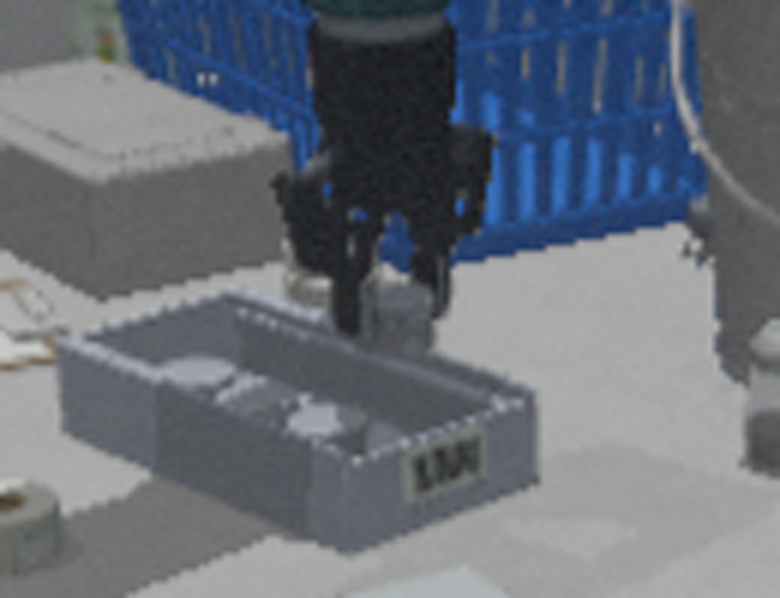

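Call:
{"fn": "jog_arm", "kwargs": {"rows": [{"x": 0.002,"y": -0.01,"z": 0,"yaw": -1},{"x": 0.005,"y": -0.03,"z": 0,"yaw": -2},{"x": 0.01,"y": -0.055,"z": 0,"yaw": -4},{"x": 0.015,"y": -0.085,"z": 0,"yaw": -6},{"x": 0.02,"y": -0.12,"z": 0,"yaw": -8},{"x": 0.026,"y": -0.155,"z": 0,"yaw": -10},{"x": 0.032,"y": -0.19,"z": 0,"yaw": -12},{"x": 0.038,"y": -0.225,"z": 0,"yaw": -14},{"x": 0.044,"y": -0.26,"z": 0,"yaw": -16},{"x": 0.05,"y": -0.295,"z": 0,"yaw": -18.2},{"x": 0.056,"y": -0.33,"z": 0,"yaw": -18.2},{"x": 0.062,"y": -0.365,"z": 0,"yaw": -18.2}]}}

```text
time_s: 26.1
tool_pos: [0.5808, -0.1636, 0.2704]
ee_rot: [[0.11, 0.994, -0.003], [0.994, -0.11, 0.001], [0.0, -0.003, -1.0]]
wrist_force: [-0.0, -0.8, -0.2]
gripper_width: 0.0434
```

Call:
{"fn": "jog_arm", "kwargs": {"rows": [{"x": 0.006,"y": -0.03,"z": 0,"yaw": 0},{"x": 0.01,"y": -0.055,"z": 0,"yaw": 0},{"x": 0.013,"y": -0.075,"z": 0,"yaw": 0},{"x": 0.0147,"y": -0.0835,"z": -0.005,"yaw": 0},{"x": 0.0147,"y": -0.0835,"z": -0.02,"yaw": 0},{"x": 0.0147,"y": -0.0835,"z": -0.04,"yaw": 0},{"x": 0.0147,"y": -0.0835,"z": -0.06,"yaw": 0},{"x": 0.0147,"y": -0.0835,"z": -0.075,"yaw": 0},{"x": 0.0147,"y": -0.0835,"z": -0.08,"yaw": 0},{"x": 0.0147,"y": -0.0835,"z": -0.08,"yaw": 0},{"x": 0.0147,"y": -0.0835,"z": -0.08,"yaw": 0}]}}

```text
time_s: 27.02
tool_pos: [0.5961, -0.2445, 0.1922]
ee_rot: [[0.109, 0.994, -0.0], [0.994, -0.109, 0.0], [0.0, -0.0, -1.0]]
wrist_force: [0.1, 0.0, 0.0]
gripper_width: 0.0437
```

```bash
python3 - <<'E'
from h import *
s=cam('side')
cv2.imwrite('pics/z26.png',cv2.resize(s['image'][175:275,335:460],None,fx=6,fy=5.7,interpolation=cv2.INTER_CUBIC))
o=ctrl.get_obs();print(o['tool_pos'],o['wrist_force'],o['ee_rot'][:,1],o['gripper_width'])
E
```

```text
[ 0.5963257  -0.24459194  0.19313342] [ 0.73227567  1.24940381 -0.8702605 ] [ 0.99405332 -0.10888666  0.00130406] 0.04395776485879101
```

View pics/z26.png

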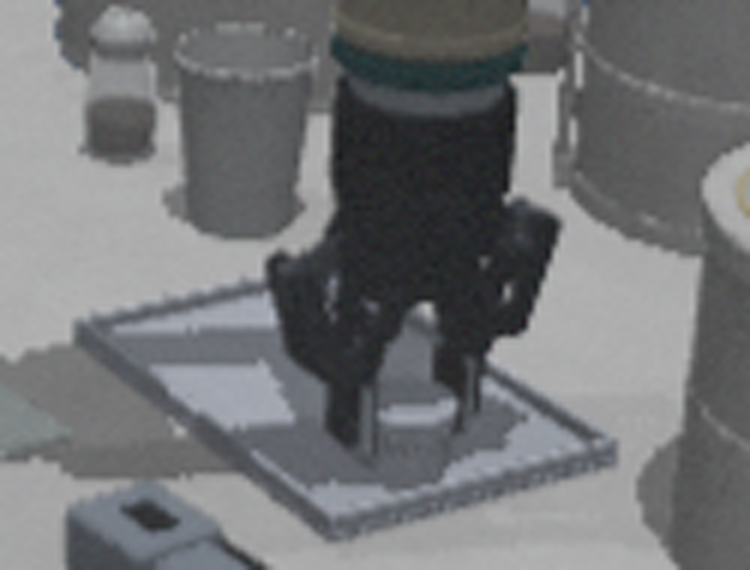

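Call:
{"fn": "jog_arm", "kwargs": {"rows": [{"x": 0,"y": 0,"z": -0.004,"yaw": 0},{"x": 0,"y": 0,"z": -0.007,"yaw": 0},{"x": 0,"y": 0,"z": -0.009,"yaw": 0},{"x": 0,"y": 0,"z": -0.009,"yaw": 0},{"x": 0,"y": 0,"z": -0.009,"yaw": 0}]}}

```text
time_s: 27.48
tool_pos: [0.5963, -0.2447, 0.1847]
ee_rot: [[0.109, 0.994, 0.001], [0.994, -0.109, -0.001], [-0.0, 0.001, -1.0]]
wrist_force: [-2.4, 2.0, 6.9]
gripper_width: 0.0435
```

Call:
{"fn": "jog_arm", "kwargs": {"rows": [{"x": 0,"y": 0,"z": 0,"yaw": 0},{"x": 0,"y": 0,"z": 0,"yaw": 0},{"x": 0,"y": 0,"z": 0,"yaw": 0},{"x": 0,"y": 0,"z": 0,"yaw": 0},{"x": 0,"y": 0,"z": 0.01,"yaw": 0},{"x": 0,"y": 0,"z": 0.03,"yaw": 0},{"x": 0,"y": 0,"z": 0.06,"yaw": 0},{"x": 0,"y": 0,"z": 0.089,"yaw": 0}], "fingers": 0.75}}

```text
time_s: 28.15
tool_pos: [0.5959, -0.2445, 0.2733]
ee_rot: [[0.109, 0.994, -0.001], [0.994, -0.109, 0.001], [0.0, -0.001, -1.0]]
wrist_force: [0.1, 0.2, 0.3]
gripper_width: 0.0636
```

```bash
python3 - <<'E'
from h import *
s=cam('side')
cv2.imwrite('pics/z27.png',cv2.resize(s['image'][175:275,335:460],None,fx=6,fy=5.7,interpolation=cv2.INTER_CUBIC))
o=ctrl.get_obs();print(o['tool_pos'],o['wrist_force'],o['ee_rot'][:,1],o['gripper_width'])
E
```

```text
[ 0.5969723  -0.24505424  0.28166665] [ 0.80176091 -0.09079922  5.74201287] [ 0.9940012  -0.10891655  0.00993952] 0.06414859395820868
```

View pics/z27.png

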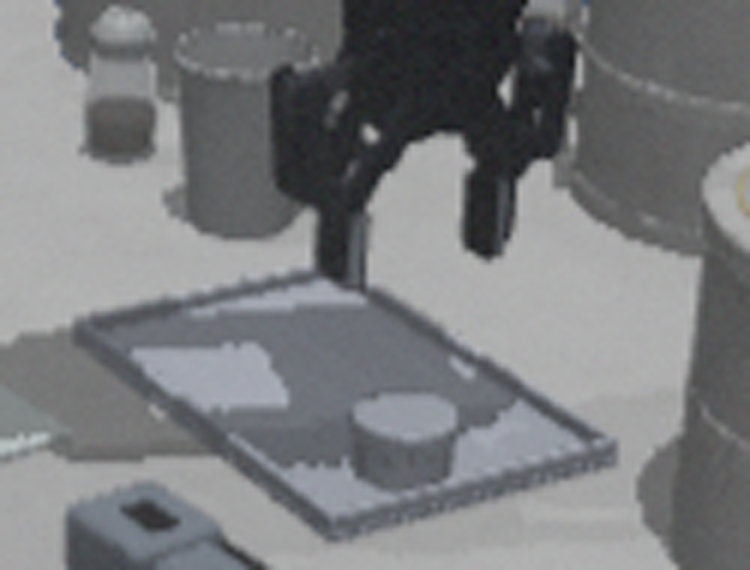

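Call:
{"fn": "jog_arm", "kwargs": {"rows": [{"x": -0.007,"y": 0.04,"z": 0,"yaw": 6},{"x": -0.014,"y": 0.08,"z": 0,"yaw": 12},{"x": -0.021,"y": 0.12,"z": 0,"yaw": 18.2},{"x": -0.028,"y": 0.16,"z": 0,"yaw": 18.2},{"x": -0.035,"y": 0.2,"z": 0,"yaw": 18.2},{"x": -0.042,"y": 0.24,"z": 0,"yaw": 18.2},{"x": -0.049,"y": 0.28,"z": 0,"yaw": 18.2},{"x": -0.056,"y": 0.32,"z": 0,"yaw": 18.2},{"x": -0.063,"y": 0.36,"z": 0,"yaw": 18.2},{"x": -0.07,"y": 0.4,"z": 0,"yaw": 18.2},{"x": -0.078,"y": 0.44,"z": 0,"yaw": 18.2},{"x": -0.084,"y": 0.475,"z": 0,"yaw": 18.2}]}}

```text
time_s: 29.2
tool_pos: [0.5111, 0.2327, 0.2731]
ee_rot: [[-0.208, 0.978, 0.001], [0.978, 0.208, 0.001], [0.0, 0.001, -1.0]]
wrist_force: [-0.0, -0.9, -0.8]
gripper_width: 0.0642
```

Call:
{"fn": "jog_arm", "kwargs": {"rows": [{"x": -0.004,"y": 0.02,"z": 0,"yaw": 0},{"x": -0.006,"y": 0.03,"z": 0,"yaw": 0},{"x": -0.006,"y": 0.03,"z": -0.02,"yaw": 0},{"x": -0.006,"y": 0.03,"z": -0.04,"yaw": 0},{"x": -0.006,"y": 0.03,"z": -0.055,"yaw": 0},{"x": -0.006,"y": 0.03,"z": -0.07,"yaw": 0},{"x": -0.006,"y": 0.03,"z": -0.08,"yaw": 0},{"x": -0.006,"y": 0.03,"z": -0.087,"yaw": 0},{"x": -0.006,"y": 0.03,"z": -0.09,"yaw": 0},{"x": -0.006,"y": 0.03,"z": -0.09,"yaw": 0},{"x": -0.006,"y": 0.03,"z": -0.09,"yaw": 0}]}}

```text
time_s: 30.12
tool_pos: [0.5064, 0.2603, 0.183]
ee_rot: [[-0.207, 0.978, 0.001], [0.978, 0.207, 0.0], [0.0, 0.001, -1.0]]
wrist_force: [-0.2, 0.2, -0.1]
gripper_width: 0.0642
```

Call:
{"fn": "jog_arm", "kwargs": {"rows": [{"x": 0,"y": 0,"z": 0,"yaw": 0},{"x": 0,"y": 0,"z": 0,"yaw": 0},{"x": 0,"y": 0,"z": 0,"yaw": 0},{"x": 0,"y": 0,"z": 0,"yaw": 0},{"x": 0,"y": 0,"z": 0,"yaw": 0},{"x": 0,"y": 0,"z": 0,"yaw": 0}], "fingers": 0}}

```text
time_s: 30.62
tool_pos: [0.5065, 0.2606, 0.1837]
ee_rot: [[-0.207, 0.978, 0.002], [0.978, 0.207, 0.001], [0.0, 0.003, -1.0]]
wrist_force: [-0.4, -0.7, 5.7]
gripper_width: 0.0438
```

Call:
{"fn": "jog_arm", "kwargs": {"rows": [{"x": 0,"y": 0,"z": 0.01,"yaw": 0},{"x": 0,"y": 0,"z": 0.025,"yaw": 0},{"x": 0,"y": 0,"z": 0.045,"yaw": 0},{"x": 0,"y": 0,"z": 0.065,"yaw": 0},{"x": 0,"y": 0,"z": 0.08,"yaw": 0},{"x": 0,"y": 0,"z": 0.09,"yaw": 0},{"x": 0,"y": 0,"z": 0.09,"yaw": 0}]}}

```text
time_s: 31.2
tool_pos: [0.5065, 0.2606, 0.2751]
ee_rot: [[-0.207, 0.978, 0.004], [0.978, 0.207, 0.002], [0.001, 0.004, -1.0]]
wrist_force: [-0.1, -0.6, -0.6]
gripper_width: 0.0436
```

```bash
python3 - <<'E'
from h import *
s=cam('side');t=cam('top','t11')
cv2.imwrite('pics/z28.png',cv2.resize(s['image'][120:225,225:355],None,fx=6,fy=5.7,interpolation=cv2.INTER_CUBIC))
o=ctrl.get_obs();print(o['tool_pos'],o['wrist_force'],o['ee_rot'][:,1],o['gripper_width'])
E
```

```text
[0.50593712 0.26029113 0.27185844] [-0.61218645 -0.69639715 -1.11435596] [ 9.78354373e-01  2.06936319e-01 -2.84717071e-04] 0.04432586845872236
```

View pics/z28.png

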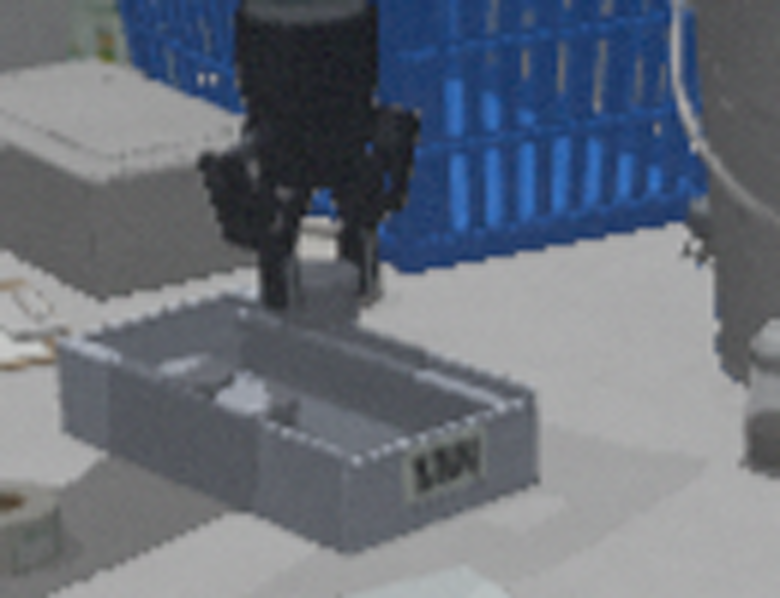

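View pics/t11.png

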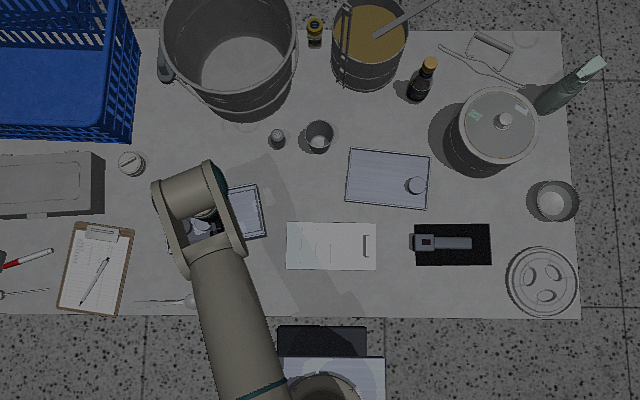

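Call:
{"fn": "jog_arm", "kwargs": {"rows": [{"x": 0.002,"y": -0.01,"z": 0,"yaw": -1},{"x": 0.006,"y": -0.03,"z": 0,"yaw": -2},{"x": 0.012,"y": -0.055,"z": 0,"yaw": -4},{"x": 0.02,"y": -0.085,"z": 0,"yaw": -6},{"x": 0.028,"y": -0.12,"z": 0,"yaw": -8},{"x": 0.037,"y": -0.155,"z": 0,"yaw": -10},{"x": 0.046,"y": -0.19,"z": 0,"yaw": -12},{"x": 0.055,"y": -0.225,"z": 0,"yaw": -14},{"x": 0.064,"y": -0.26,"z": 0,"yaw": -16},{"x": 0.074,"y": -0.295,"z": 0,"yaw": -18.2},{"x": 0.084,"y": -0.33,"z": 0,"yaw": -18.2},{"x": 0.094,"y": -0.365,"z": 0,"yaw": -18.2}]}}

```text
time_s: 32.3
tool_pos: [0.5997, -0.1072, 0.2706]
ee_rot: [[0.11, 0.994, -0.003], [0.994, -0.11, 0.0], [0.0, -0.003, -1.0]]
wrist_force: [-0.2, 0.4, -0.0]
gripper_width: 0.0441
```

Call:
{"fn": "jog_arm", "kwargs": {"rows": [{"x": 0.009,"y": -0.03,"z": 0,"yaw": 0},{"x": 0.017,"y": -0.06,"z": 0,"yaw": 0},{"x": 0.023,"y": -0.083,"z": 0,"yaw": 0},{"x": 0.0254,"y": -0.092,"z": -0.005,"yaw": 0},{"x": 0.0254,"y": -0.092,"z": -0.02,"yaw": 0},{"x": 0.0254,"y": -0.092,"z": -0.04,"yaw": 0},{"x": 0.0254,"y": -0.092,"z": -0.06,"yaw": 0},{"x": 0.0254,"y": -0.092,"z": -0.075,"yaw": 0},{"x": 0.0254,"y": -0.092,"z": -0.08,"yaw": 0},{"x": 0.0254,"y": -0.092,"z": -0.08,"yaw": 0},{"x": 0.0254,"y": -0.092,"z": -0.08,"yaw": 0}]}}

```text
time_s: 33.22
tool_pos: [0.6254, -0.1965, 0.1922]
ee_rot: [[0.109, 0.994, -0.0], [0.994, -0.109, 0.0], [0.0, -0.0, -1.0]]
wrist_force: [0.9, -0.8, 0.2]
gripper_width: 0.0438
```

```bash
python3 - <<'E'
from h import *
s=cam('side')
cv2.imwrite('pics/z29.png',cv2.resize(s['image'][175:275,335:460],None,fx=6,fy=5.7,interpolation=cv2.INTER_CUBIC))
o=ctrl.get_obs();print(o['tool_pos'],o['wrist_force'],o['ee_rot'][:,1],o['gripper_width'])
E
```

```text
[ 0.62570421 -0.19662065  0.19320855] [-0.7280797   0.16520569  0.95250514] [ 0.99404347 -0.10897548  0.00138543] 0.0442210314146025
```

View pics/z29.png

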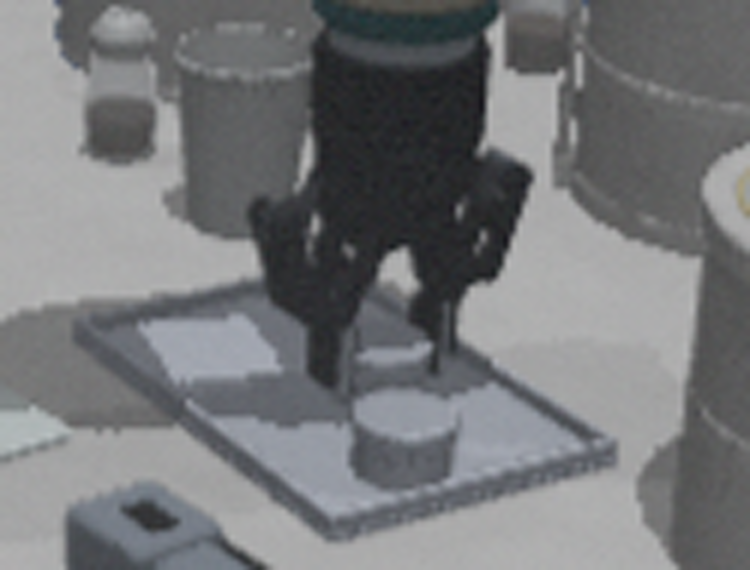

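Call:
{"fn": "jog_arm", "kwargs": {"rows": [{"x": 0,"y": 0,"z": -0.004,"yaw": 0},{"x": 0,"y": 0,"z": -0.007,"yaw": 0},{"x": 0,"y": 0,"z": -0.0085,"yaw": 0},{"x": 0,"y": 0,"z": -0.0085,"yaw": 0},{"x": 0,"y": 0,"z": -0.0085,"yaw": 0}]}}

```text
time_s: 33.68
tool_pos: [0.6256, -0.1967, 0.1847]
ee_rot: [[0.109, 0.994, 0.001], [0.994, -0.109, -0.0], [-0.0, 0.001, -1.0]]
wrist_force: [-1.8, 0.3, 4.5]
gripper_width: 0.0439
```

Call:
{"fn": "jog_arm", "kwargs": {"rows": [{"x": 0,"y": 0,"z": 0,"yaw": 0},{"x": 0,"y": 0,"z": 0,"yaw": 0},{"x": 0,"y": 0,"z": 0,"yaw": 0},{"x": 0,"y": 0,"z": 0,"yaw": 0},{"x": 0,"y": 0,"z": 0.01,"yaw": 0},{"x": 0,"y": 0,"z": 0.03,"yaw": 0},{"x": 0,"y": 0,"z": 0.06,"yaw": 0},{"x": 0,"y": 0,"z": 0.0885,"yaw": 0}], "fingers": 0.75}}

```text
time_s: 34.35
tool_pos: [0.6253, -0.1966, 0.2734]
ee_rot: [[0.109, 0.994, -0.001], [0.994, -0.109, 0.0], [0.0, -0.001, -1.0]]
wrist_force: [2.0, -0.4, 0.6]
gripper_width: 0.064
```

Call:
{"fn": "jog_arm", "kwargs": {"rows": [{"x": -0.01,"y": 0.035,"z": 0,"yaw": 6},{"x": -0.02,"y": 0.075,"z": 0,"yaw": 12},{"x": -0.03,"y": 0.115,"z": 0,"yaw": 18.2},{"x": -0.04,"y": 0.155,"z": 0,"yaw": 18.2},{"x": -0.05,"y": 0.195,"z": 0,"yaw": 18.2},{"x": -0.06,"y": 0.235,"z": 0,"yaw": 18.2},{"x": -0.07,"y": 0.275,"z": 0,"yaw": 18.2},{"x": -0.08,"y": 0.315,"z": 0,"yaw": 18.2},{"x": -0.09,"y": 0.355,"z": 0,"yaw": 18.2},{"x": -0.1,"y": 0.395,"z": 0,"yaw": 18.2},{"x": -0.11,"y": 0.435,"z": 0,"yaw": 18.2},{"x": -0.12,"y": 0.474,"z": 0,"yaw": 18.2}]}}

```text
time_s: 35.35
tool_pos: [0.5046, 0.2793, 0.2733]
ee_rot: [[-0.207, 0.978, 0.001], [0.978, 0.207, 0.001], [0.0, 0.001, -1.0]]
wrist_force: [1.6, -0.9, -0.7]
gripper_width: 0.0641
```

```bash
python3 - <<'E'
from h import *
s=cam('side')
cv2.imwrite('pics/z30.png',cv2.resize(s['image'][140:300,225:475],None,fx=3.2,fy=3.2,interpolation=cv2.INTER_CUBIC))
o=ctrl.get_obs();print(o['tool_pos'],o['wrist_force'],o['ee_rot'][:,1],o['gripper_width'])
E
```

```text
[0.50242018 0.28509307 0.27334682] [-2.63884767  4.79172342  0.84862737] [0.9772095  0.21227362 0.00122225] 0.06418247525136575
```

View pics/z30.png

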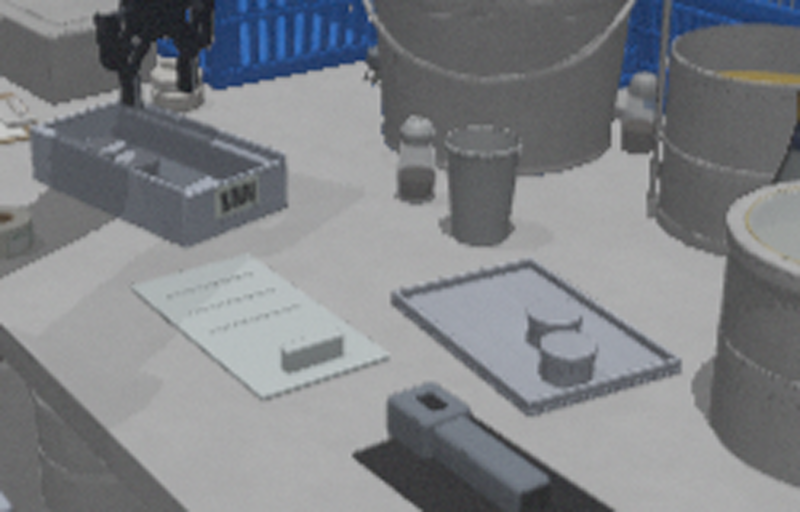

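Call:
{"fn": "jog_arm", "kwargs": {"rows": [{"x": -0.008,"y": 0.025,"z": 0,"yaw": 0},{"x": -0.0136,"y": 0.0398,"z": 0,"yaw": 0},{"x": -0.0136,"y": 0.0398,"z": -0.02,"yaw": 0},{"x": -0.0136,"y": 0.0398,"z": -0.04,"yaw": 0},{"x": -0.0136,"y": 0.0398,"z": -0.055,"yaw": 0},{"x": -0.0136,"y": 0.0398,"z": -0.07,"yaw": 0},{"x": -0.0136,"y": 0.0398,"z": -0.08,"yaw": 0},{"x": -0.0136,"y": 0.0398,"z": -0.087,"yaw": 0},{"x": -0.0136,"y": 0.0398,"z": -0.09,"yaw": 0},{"x": -0.0136,"y": 0.0398,"z": -0.09,"yaw": 0},{"x": -0.0136,"y": 0.0398,"z": -0.09,"yaw": 0}]}}

```text
time_s: 36.32
tool_pos: [0.4928, 0.3176, 0.185]
ee_rot: [[-0.207, 0.978, 0.004], [0.978, 0.207, 0.002], [0.002, 0.004, -1.0]]
wrist_force: [-1.5, 0.9, 7.5]
gripper_width: 0.0643
```

Call:
{"fn": "jog_arm", "kwargs": {"rows": [{"x": 0,"y": 0,"z": 0,"yaw": 0},{"x": 0,"y": 0,"z": 0,"yaw": 0},{"x": 0,"y": 0,"z": 0,"yaw": 0},{"x": 0,"y": 0,"z": 0,"yaw": 0},{"x": 0,"y": 0,"z": 0,"yaw": 0},{"x": 0,"y": 0,"z": 0,"yaw": 0}], "fingers": 0}}

```text
time_s: 36.82
tool_pos: [0.4926, 0.3175, 0.1847]
ee_rot: [[-0.207, 0.978, 0.003], [0.978, 0.207, 0.002], [0.001, 0.004, -1.0]]
wrist_force: [-1.5, -0.1, 9.1]
gripper_width: 0.0439
```

Call:
{"fn": "jog_arm", "kwargs": {"rows": [{"x": 0,"y": 0,"z": 0.01,"yaw": 0},{"x": 0,"y": 0,"z": 0.025,"yaw": 0},{"x": 0,"y": 0,"z": 0.045,"yaw": 0},{"x": 0,"y": 0,"z": 0.065,"yaw": 0},{"x": 0,"y": 0,"z": 0.08,"yaw": 0},{"x": 0,"y": 0,"z": 0.09,"yaw": 0},{"x": 0,"y": 0,"z": 0.09,"yaw": 0}]}}

```text
time_s: 37.4
tool_pos: [0.4923, 0.3174, 0.2754]
ee_rot: [[-0.207, 0.978, 0.004], [0.978, 0.207, 0.002], [0.001, 0.005, -1.0]]
wrist_force: [0.9, -0.1, -0.4]
gripper_width: 0.0439
```

```bash
python3 - <<'E'
from h import *
s=cam('side')
cv2.imwrite('pics/z31.png',cv2.resize(s['image'][110:225,205:355],None,fx=5,fy=5,interpolation=cv2.INTER_CUBIC))
o=ctrl.get_obs();print(o['tool_pos'],o['wrist_force'],o['ee_rot'][:,1],o['gripper_width'])
E
```

```text
[0.49205479 0.31721624 0.27345183] [-0.61042028  0.60470284 -0.71986857] [0.97835956 0.20689939 0.00228576] 0.043838921260202994
```

View pics/z31.png

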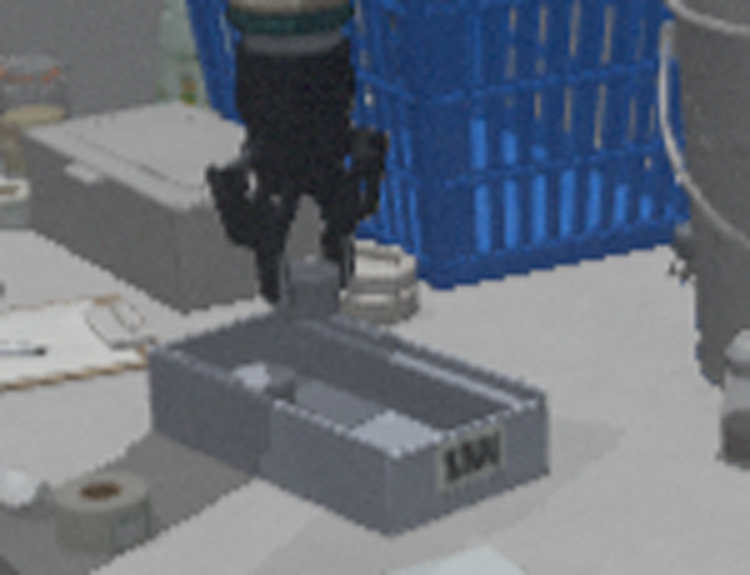

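Call:
{"fn": "jog_arm", "kwargs": {"rows": [{"x": 0.002,"y": -0.01,"z": 0,"yaw": -1},{"x": 0.006,"y": -0.03,"z": 0,"yaw": -2},{"x": 0.012,"y": -0.055,"z": 0,"yaw": -4},{"x": 0.02,"y": -0.085,"z": 0,"yaw": -6},{"x": 0.028,"y": -0.12,"z": 0,"yaw": -8},{"x": 0.037,"y": -0.155,"z": 0,"yaw": -10},{"x": 0.046,"y": -0.19,"z": 0,"yaw": -12},{"x": 0.055,"y": -0.225,"z": 0,"yaw": -14},{"x": 0.064,"y": -0.26,"z": 0,"yaw": -16},{"x": 0.074,"y": -0.295,"z": 0,"yaw": -18.2},{"x": 0.084,"y": -0.33,"z": 0,"yaw": -18.2},{"x": 0.093,"y": -0.365,"z": 0,"yaw": -18.2}]}}

```text
time_s: 38.45
tool_pos: [0.5845, -0.0503, 0.2705]
ee_rot: [[0.11, 0.994, -0.003], [0.994, -0.11, 0.0], [-0.0, -0.003, -1.0]]
wrist_force: [1.1, -0.7, -1.0]
gripper_width: 0.0437
```

Call:
{"fn": "jog_arm", "kwargs": {"rows": [{"x": 0.008,"y": -0.03,"z": 0,"yaw": 0},{"x": 0.015,"y": -0.06,"z": 0,"yaw": 0},{"x": 0.02,"y": -0.086,"z": 0,"yaw": 0},{"x": 0.0222,"y": -0.0965,"z": -0.005,"yaw": 0},{"x": 0.0222,"y": -0.0965,"z": -0.02,"yaw": 0},{"x": 0.0222,"y": -0.0965,"z": -0.04,"yaw": 0},{"x": 0.0222,"y": -0.0965,"z": -0.06,"yaw": 0},{"x": 0.0222,"y": -0.0965,"z": -0.073,"yaw": 0},{"x": 0.0222,"y": -0.0965,"z": -0.078,"yaw": 0},{"x": 0.0222,"y": -0.0965,"z": -0.078,"yaw": 0},{"x": 0.0222,"y": -0.0965,"z": -0.078,"yaw": 0}]}}

```text
time_s: 39.37
tool_pos: [0.6072, -0.1442, 0.1946]
ee_rot: [[0.109, 0.994, 0.0], [0.994, -0.109, -0.0], [-0.0, 0.0, -1.0]]
wrist_force: [-0.6, -0.2, -0.2]
gripper_width: 0.0437
```

```bash
python3 - <<'E'
from h import *
s=cam('side')
cv2.imwrite('pics/z32.png',cv2.resize(s['image'][175:275,335:460],None,fx=6,fy=5.7,interpolation=cv2.INTER_CUBIC))
o=ctrl.get_obs();print(o['tool_pos'],o['wrist_force'],o['ee_rot'][:,1],o['gripper_width'])
E
```

```text
[ 0.60743414 -0.1443506   0.19539649] [ 0.17247434  0.07996133 -0.04686244] [ 0.99404778 -0.10892936  0.00184599] 0.043834131545649274
```

View pics/z32.png

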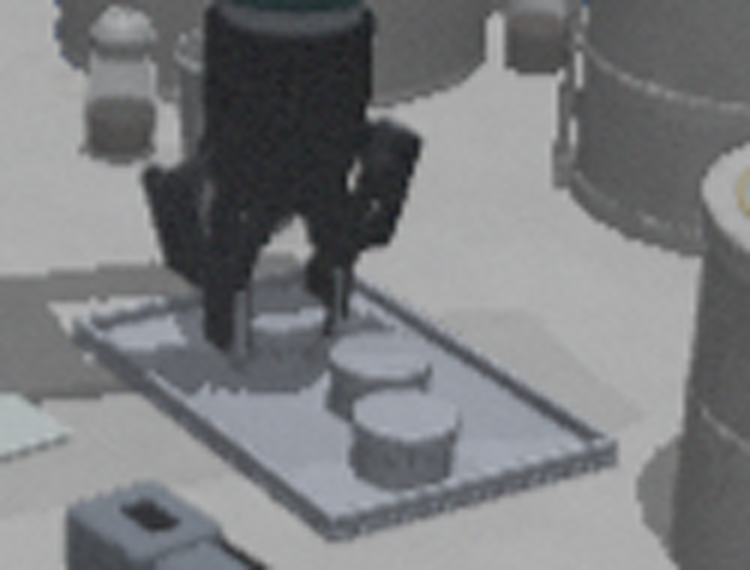

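Call:
{"fn": "jog_arm", "kwargs": {"rows": [{"x": 0,"y": 0,"z": -0.004,"yaw": 0},{"x": 0,"y": 0,"z": -0.007,"yaw": 0},{"x": 0,"y": 0,"z": -0.009,"yaw": 0},{"x": 0,"y": 0,"z": -0.01,"yaw": 0},{"x": 0,"y": 0,"z": -0.01,"yaw": 0}]}}

```text
time_s: 39.83
tool_pos: [0.6073, -0.1444, 0.1858]
ee_rot: [[0.109, 0.994, 0.001], [0.994, -0.109, -0.0], [-0.0, 0.001, -1.0]]
wrist_force: [-4.2, 1.1, 6.7]
gripper_width: 0.0437
```

Call:
{"fn": "jog_arm", "kwargs": {"rows": [{"x": 0,"y": 0,"z": 0,"yaw": 0},{"x": 0,"y": 0,"z": 0,"yaw": 0},{"x": 0,"y": 0,"z": 0,"yaw": 0},{"x": 0,"y": 0,"z": 0,"yaw": 0},{"x": 0,"y": 0,"z": 0.01,"yaw": 0},{"x": 0,"y": 0,"z": 0.03,"yaw": 0},{"x": 0,"y": 0,"z": 0.06,"yaw": 0},{"x": 0,"y": 0,"z": 0.088,"yaw": 0}], "fingers": 0.7}}

```text
time_s: 40.5
tool_pos: [0.6069, -0.1443, 0.2735]
ee_rot: [[0.109, 0.994, -0.001], [0.994, -0.109, 0.0], [0.0, -0.001, -1.0]]
wrist_force: [1.3, 0.4, 0.5]
gripper_width: 0.0599
```

Call:
{"fn": "jog_arm", "kwargs": {"rows": [{"x": -0.01,"y": 0.035,"z": 0,"yaw": 6},{"x": -0.02,"y": 0.075,"z": 0,"yaw": 12},{"x": -0.03,"y": 0.115,"z": 0,"yaw": 18.2},{"x": -0.04,"y": 0.155,"z": 0,"yaw": 18.2},{"x": -0.05,"y": 0.195,"z": 0,"yaw": 18.2},{"x": -0.06,"y": 0.235,"z": 0,"yaw": 18.2},{"x": -0.07,"y": 0.275,"z": 0,"yaw": 18.2},{"x": -0.08,"y": 0.315,"z": 0,"yaw": 18.2},{"x": -0.09,"y": 0.355,"z": 0,"yaw": 18.2},{"x": -0.1,"y": 0.395,"z": 0,"yaw": 18.2},{"x": -0.11,"y": 0.435,"z": 0,"yaw": 18.2},{"x": -0.118,"y": 0.47,"z": 0,"yaw": 18.2}]}}

```text
time_s: 41.5
tool_pos: [0.4879, 0.328, 0.2732]
ee_rot: [[-0.208, 0.978, 0.001], [0.978, 0.208, 0.001], [0.001, 0.001, -1.0]]
wrist_force: [1.4, 0.2, -0.0]
gripper_width: 0.0599
```

Call:
{"fn": "jog_arm", "kwargs": {"rows": [{"x": -0.005,"y": 0.025,"z": 0,"yaw": 0},{"x": -0.0096,"y": 0.0465,"z": 0,"yaw": 0},{"x": -0.0096,"y": 0.0465,"z": -0.01,"yaw": 0},{"x": -0.0096,"y": 0.0465,"z": -0.02,"yaw": 0},{"x": -0.0096,"y": 0.0465,"z": -0.03,"yaw": 0},{"x": -0.0096,"y": 0.0465,"z": -0.04,"yaw": 0},{"x": -0.0096,"y": 0.0465,"z": -0.04,"yaw": 0}]}}

```text
time_s: 42.08
tool_pos: [0.4793, 0.3707, 0.2289]
ee_rot: [[-0.205, 0.979, -0.004], [0.979, 0.205, -0.003], [-0.002, -0.005, -1.0]]
wrist_force: [-0.3, -0.7, 0.2]
gripper_width: 0.0595
```

```bash
python3 - <<'E'
from h import *
s=cam('side');t=cam('top')
cv2.imwrite('pics/z33.png',cv2.resize(s['image'][110:225,205:355],None,fx=5,fy=5,interpolation=cv2.INTER_CUBIC))
cv2.imwrite('pics/z34.png',cv2.resize(t['image'][140:280,280:500],None,fx=3.6,fy=3.6,interpolation=cv2.INTER_CUBIC))
o=ctrl.get_obs();print(o['tool_pos'],o['wrist_force'],o['ee_rot'][:,1],o['gripper_width'])
E
```

```text
[0.47976804 0.37127996 0.23155364] [0.32261839 0.37879124 0.21241017] [ 0.97861833  0.2056806  -0.00128845] 0.05976759703461075
```

View pics/z33.png

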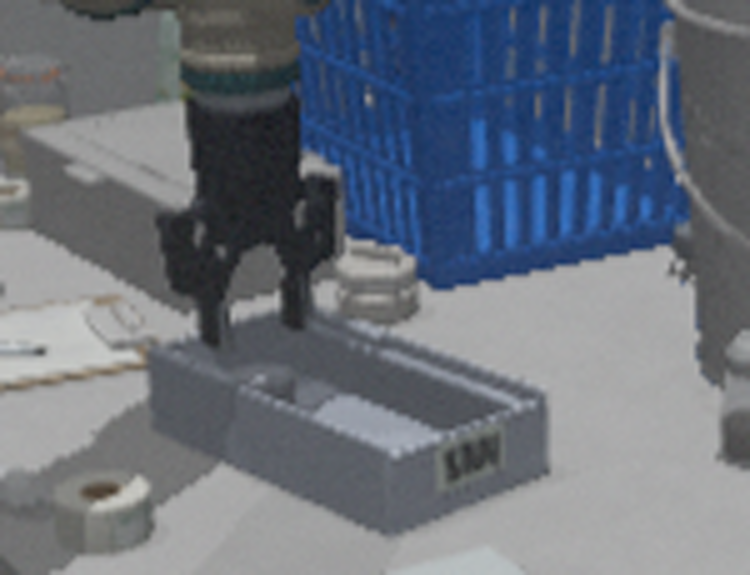

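View pics/z34.png

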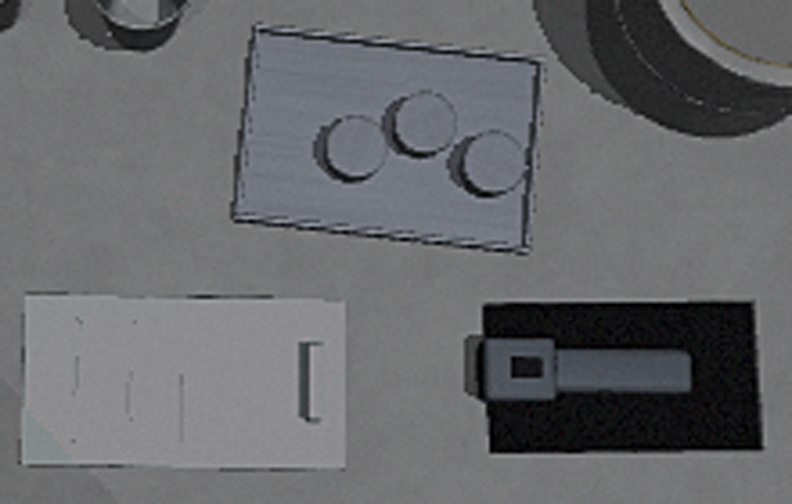

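Call:
{"fn": "jog_arm", "kwargs": {"rows": [{"x": 0,"y": 0.001,"z": -0.015,"yaw": 0},{"x": 0,"y": 0.001,"z": -0.028,"yaw": 0},{"x": 0,"y": 0.001,"z": -0.04,"yaw": 0},{"x": 0,"y": 0.001,"z": -0.047,"yaw": 0},{"x": 0,"y": 0.001,"z": -0.049,"yaw": 0},{"x": 0,"y": 0.001,"z": -0.049,"yaw": 0},{"x": 0,"y": 0.001,"z": -0.049,"yaw": 0}]}}

```text
time_s: 42.77
tool_pos: [0.4803, 0.3734, 0.1854]
ee_rot: [[-0.207, 0.978, 0.003], [0.978, 0.207, 0.002], [0.001, 0.003, -1.0]]
wrist_force: [0.5, -1.1, 11.2]
gripper_width: 0.0597
```

Call:
{"fn": "jog_arm", "kwargs": {"rows": [{"x": 0,"y": 0,"z": 0,"yaw": 0},{"x": 0,"y": 0,"z": 0,"yaw": 0},{"x": 0,"y": 0,"z": 0,"yaw": 0},{"x": 0,"y": 0,"z": 0,"yaw": 0},{"x": 0,"y": 0,"z": 0,"yaw": 0},{"x": 0,"y": 0,"z": 0,"yaw": 0}], "fingers": 0}}

```text
time_s: 43.27
tool_pos: [0.4801, 0.3734, 0.1851]
ee_rot: [[-0.207, 0.978, 0.003], [0.978, 0.207, 0.002], [0.001, 0.003, -1.0]]
wrist_force: [-0.5, -0.4, 10.5]
gripper_width: 0.044
```

Call:
{"fn": "jog_arm", "kwargs": {"rows": [{"x": 0,"y": 0,"z": 0.01,"yaw": 0},{"x": 0,"y": 0,"z": 0.025,"yaw": 0},{"x": 0,"y": 0,"z": 0.045,"yaw": 0},{"x": 0,"y": 0,"z": 0.065,"yaw": 0},{"x": 0,"y": 0,"z": 0.08,"yaw": 0},{"x": 0,"y": 0,"z": 0.09,"yaw": 0},{"x": 0,"y": 0,"z": 0.09,"yaw": 0}]}}

```text
time_s: 43.85
tool_pos: [0.4798, 0.3734, 0.2758]
ee_rot: [[-0.207, 0.978, 0.003], [0.978, 0.207, 0.002], [0.002, 0.004, -1.0]]
wrist_force: [0.2, 0.8, -0.5]
gripper_width: 0.0437
```

```bash
python3 - <<'E'
from h import *
s=cam('side')
cv2.imwrite('pics/z35.png',cv2.resize(s['image'][110:225,205:355],None,fx=5,fy=5,interpolation=cv2.INTER_CUBIC))
o=ctrl.get_obs();print(o['tool_pos'],o['wrist_force'],o['ee_rot'][:,1],o['gripper_width'])
E
```

```text
[0.47961386 0.37318171 0.27396094] [-0.41090796  0.31132309 -0.92166432] [0.97836037 0.20690239 0.00154672] 0.04374784823594177
```

View pics/z35.png

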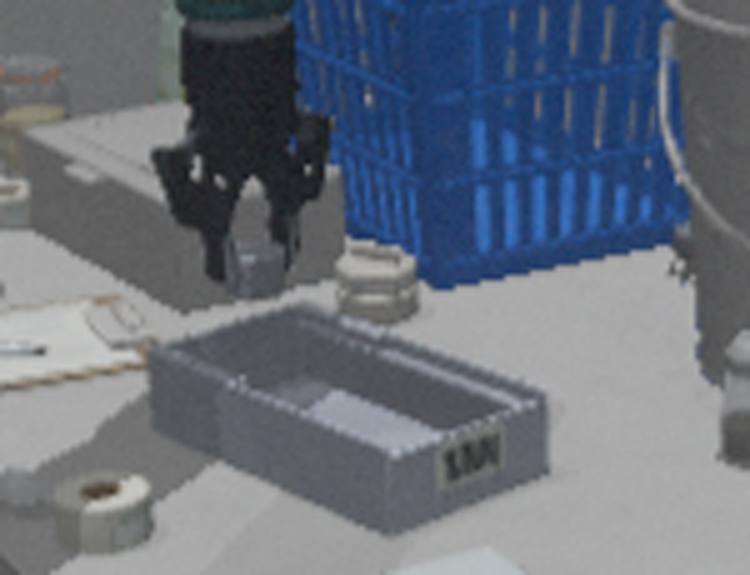

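Call:
{"fn": "jog_arm", "kwargs": {"rows": [{"x": 0.002,"y": -0.01,"z": 0,"yaw": -1},{"x": 0.006,"y": -0.03,"z": 0,"yaw": -2},{"x": 0.012,"y": -0.055,"z": 0,"yaw": -4},{"x": 0.02,"y": -0.085,"z": 0,"yaw": -6},{"x": 0.028,"y": -0.12,"z": 0,"yaw": -8},{"x": 0.037,"y": -0.155,"z": 0,"yaw": -10},{"x": 0.046,"y": -0.19,"z": 0,"yaw": -12},{"x": 0.055,"y": -0.225,"z": 0,"yaw": -14},{"x": 0.064,"y": -0.26,"z": 0,"yaw": -16},{"x": 0.074,"y": -0.295,"z": 0,"yaw": -18.2},{"x": 0.084,"y": -0.33,"z": 0,"yaw": -18.2},{"x": 0.095,"y": -0.365,"z": 0,"yaw": -18.2}]}}

```text
time_s: 44.9
tool_pos: [0.574, 0.0057, 0.2715]
ee_rot: [[0.11, 0.994, -0.003], [0.994, -0.11, -0.0], [-0.0, -0.003, -1.0]]
wrist_force: [0.2, 0.4, -0.3]
gripper_width: 0.0439
```

Call:
{"fn": "jog_arm", "kwargs": {"rows": [{"x": 0.012,"y": -0.033,"z": 0,"yaw": 0},{"x": 0.026,"y": -0.065,"z": 0,"yaw": 0},{"x": 0.042,"y": -0.09,"z": 0,"yaw": 0},{"x": 0.055,"y": -0.1,"z": 0,"yaw": 0},{"x": 0.062,"y": -0.1045,"z": -0.01,"yaw": 0},{"x": 0.062,"y": -0.1045,"z": -0.03,"yaw": 0},{"x": 0.062,"y": -0.1045,"z": -0.05,"yaw": 0},{"x": 0.062,"y": -0.1045,"z": -0.066,"yaw": 0},{"x": 0.062,"y": -0.1045,"z": -0.075,"yaw": 0},{"x": 0.062,"y": -0.1045,"z": -0.078,"yaw": 0},{"x": 0.062,"y": -0.1045,"z": -0.078,"yaw": 0}]}}

```text
time_s: 45.82
tool_pos: [0.636, -0.0966, 0.1939]
ee_rot: [[0.109, 0.994, -0.002], [0.994, -0.109, 0.0], [0.0, -0.002, -1.0]]
wrist_force: [-0.2, -1.4, -0.9]
gripper_width: 0.0438
```

```bash
python3 - <<'E'
from h import *
s=cam('side')
cv2.imwrite('pics/z36.png',cv2.resize(s['image'][175:275,335:460],None,fx=6,fy=5.7,interpolation=cv2.INTER_CUBIC))
o=ctrl.get_obs();print(o['tool_pos'],o['wrist_force'],o['ee_rot'][:,1],o['gripper_width'])
E
```

```text
[ 0.63639959 -0.096558    0.1952443 ] [-0.65526061 -0.39653419 -0.17080797] [ 9.94007363e-01 -1.09312798e-01 -2.73924399e-04] 0.04374057697649192
```

View pics/z36.png

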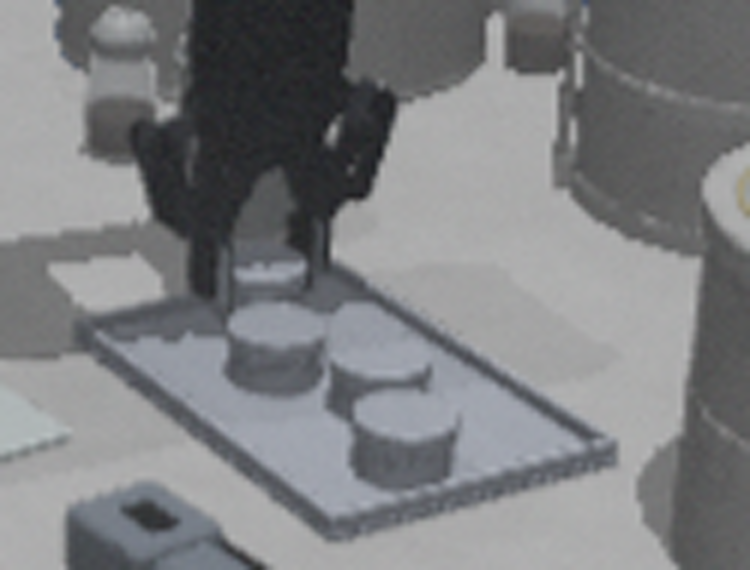

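Call:
{"fn": "jog_arm", "kwargs": {"rows": [{"x": 0,"y": 0,"z": -0.004,"yaw": 0},{"x": 0,"y": 0,"z": -0.007,"yaw": 0},{"x": 0,"y": 0,"z": -0.009,"yaw": 0},{"x": 0,"y": 0,"z": -0.01,"yaw": 0},{"x": 0,"y": 0,"z": -0.01,"yaw": 0}]}}

```text
time_s: 46.28
tool_pos: [0.6366, -0.0964, 0.1862]
ee_rot: [[0.109, 0.994, 0.001], [0.994, -0.109, -0.0], [-0.0, 0.001, -1.0]]
wrist_force: [-2.0, 0.9, 3.8]
gripper_width: 0.0437
```

Call:
{"fn": "jog_arm", "kwargs": {"rows": [{"x": 0,"y": 0,"z": 0,"yaw": 0},{"x": 0,"y": 0,"z": 0,"yaw": 0},{"x": 0,"y": 0,"z": 0,"yaw": 0},{"x": 0,"y": 0,"z": 0,"yaw": 0},{"x": 0,"y": 0,"z": 0.01,"yaw": 0},{"x": 0,"y": 0,"z": 0.03,"yaw": 0},{"x": 0,"y": 0,"z": 0.06,"yaw": 0},{"x": 0,"y": 0,"z": 0.1,"yaw": 0},{"x": 0,"y": 0,"z": 0.13,"yaw": 0},{"x": -0.03,"y": 0.02,"z": 0.15,"yaw": 0},{"x": -0.06,"y": 0.04,"z": 0.15,"yaw": 0},{"x": -0.09,"y": 0.06,"z": 0.15,"yaw": 0}], "fingers": 0.75}}

```text
time_s: 47.28
tool_pos: [0.5455, -0.0359, 0.3376]
ee_rot: [[0.11, 0.994, 0.004], [0.994, -0.11, -0.0], [-0.0, 0.004, -1.0]]
wrist_force: [-0.0, 1.5, -0.7]
gripper_width: 0.0644
```

Call:
{"fn": "jog_arm", "kwargs": {"rows": [{"x": -0.03,"y": 0.03,"z": 0,"yaw": 0},{"x": -0.06,"y": 0.06,"z": 0,"yaw": 0},{"x": -0.08,"y": 0.08,"z": 0,"yaw": 0},{"x": -0.08,"y": 0.08,"z": 0,"yaw": 0},{"x": -0.08,"y": 0.08,"z": 0,"yaw": 0}], "fingers": 1}}

```text
time_s: 47.7
tool_pos: [0.4657, 0.0445, 0.3364]
ee_rot: [[0.107, 0.994, 0.002], [0.994, -0.107, -0.0], [0.0, 0.002, -1.0]]
wrist_force: [-0.4, -0.0, 0.1]
gripper_width: 0.0855
```

```bash
python3 - <<'E'
from h import *
t=cam('top');s=cam('side')
cv2.imwrite('pics/z37.png',cv2.resize(t['image'][140:280,340:500],None,fx=4.2,fy=4.2,interpolation=cv2.INTER_CUBIC))
cv2.imwrite('pics/z38.png',cv2.resize(s['image'][175:335,315:475],None,fx=3.7,fy=3.7,interpolation=cv2.INTER_CUBIC))
o=ctrl.get_obs();print(o['tool_pos'],o['wrist_force'],o['ee_rot'][:,1],o['gripper_width'])
E
```

```text
[0.46681332 0.04337726 0.33597854] [-0.28258779 -0.03591797  0.15133631] [ 0.99403463 -0.109054    0.00154115] 0.08547690215358972
```

View pics/z37.png

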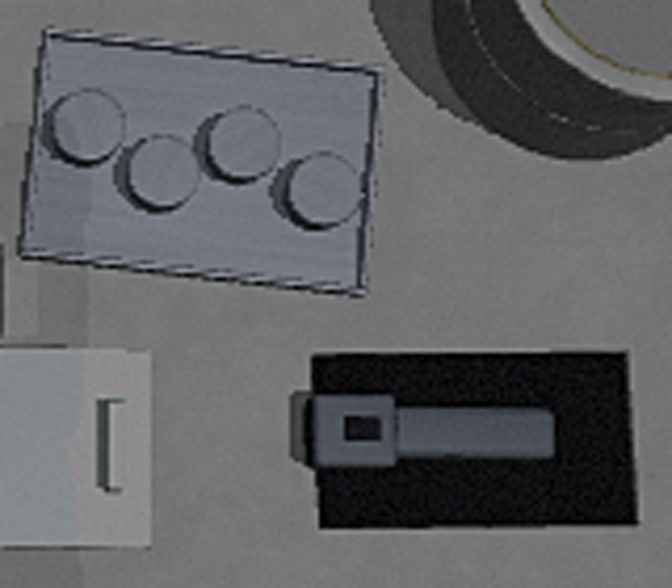

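View pics/z38.png

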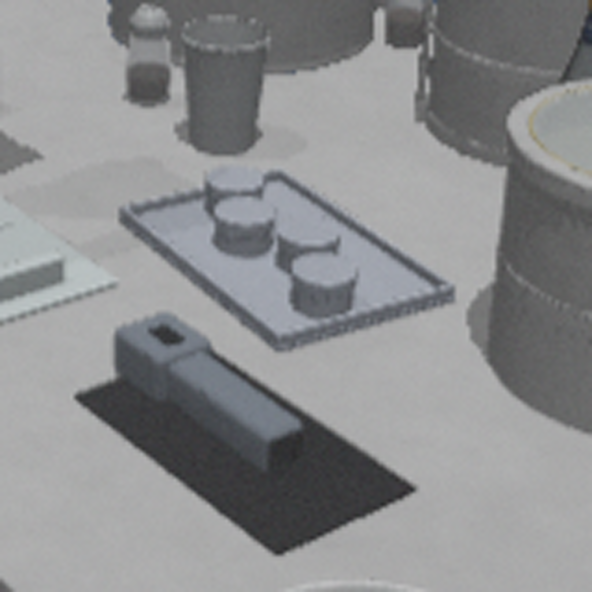

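```bash
python3 - <<'E'
from h import *
c=cam('top')
M=(340,140);s=4.2
f=lambda x,y,z:(onz(c,M[0]+(x+.5)/s-.5,M[1]+(y+.5)/s-.5,z)[:2]*1000).round(1)
print('head',[f(*p,.038) for p in [(314,396),(395,396),(394,466),(316,466)]])
print('handle',[f(*p,.034) for p in [(396,410),(552,410),(552,457),(396,456)]])
a=np.radians(-6.3);R=np.array([[np.cos(a),-np.sin(a)],[np.sin(a),np.cos(a)]])
for p in [(89,126),(162,173),(242,145),(322,190)]:
    q=f(*p,.034);print('tin',q,'tray frame',(R.T@(q-[616.4,-170.5])).round(1))
print('lid', [f(*p,.005) for p in [(150,352),(150,546)]])
E
```

```text
head [array([ 464.1, -234.6]), array([ 464.6, -284.5]), array([ 421.4, -282.7]), array([ 421. , -234.9])]
handle [array([ 456.3, -285.8]), array([ 457.2, -382. ]), array([ 428.1, -380.8]), array([ 427.9, -285. ])]
tin [634.7 -96.9] tray frame [10.1 75.2]
tin [ 604.7 -142.8] tray frame [-14.7  26.2]
tin [ 623.2 -193.4] tray frame [  9.3 -22. ]
tin [ 594.6 -243.2] tray frame [-13.7 -74.7]
lid [array([ 494.7, -137.5]), array([ 372.3, -136.4])]
```

Call:
{"fn": "jog_arm", "kwargs": {"rows": [{"x": -0.002,"y": -0.035,"z": 0,"yaw": 3},{"x": -0.005,"y": -0.075,"z": 0,"yaw": 6.2},{"x": -0.008,"y": -0.115,"z": 0,"yaw": 6.2},{"x": -0.012,"y": -0.155,"z": 0,"yaw": 6.2},{"x": -0.016,"y": -0.195,"z": 0,"yaw": 6.2},{"x": -0.02,"y": -0.235,"z": 0,"yaw": 6.2},{"x": -0.024,"y": -0.275,"z": 0,"yaw": 6.2},{"x": -0.024,"y": -0.315,"z": 0,"yaw": 6.2},{"x": -0.024,"y": -0.34,"z": -0.01,"yaw": 6.2},{"x": -0.024,"y": -0.354,"z": -0.04,"yaw": 6.2},{"x": -0.024,"y": -0.354,"z": -0.08,"yaw": 6.2},{"x": -0.024,"y": -0.354,"z": -0.1,"yaw": 6.2}]}}

```text
time_s: 48.85
tool_pos: [0.4411, -0.312, 0.2304]
ee_rot: [[0.005, 1.0, -0.004], [1.0, -0.004, 0.003], [0.003, -0.004, -1.0]]
wrist_force: [-0.1, 0.5, -1.1]
gripper_width: 0.0854
```

Call:
{"fn": "jog_arm", "kwargs": {"rows": [{"x": 0,"y": 0,"z": -0.015,"yaw": 0},{"x": 0,"y": 0,"z": -0.03,"yaw": 0},{"x": 0,"y": 0,"z": -0.03,"yaw": 0},{"x": 0,"y": 0,"z": -0.03,"yaw": 0}]}}

```text
time_s: 49.18
tool_pos: [0.4423, -0.3111, 0.2045]
ee_rot: [[0.002, 1.0, -0.002], [1.0, -0.002, 0.001], [0.001, -0.002, -1.0]]
wrist_force: [-0.1, -0.8, 0.5]
gripper_width: 0.0854
```

```bash
python3 - <<'E'
from h import *
s=cam('side')
cv2.imwrite('pics/z39.png',cv2.resize(s['image'][175:335,315:475],None,fx=3.7,fy=3.7,interpolation=cv2.INTER_CUBIC))
o=ctrl.get_obs();print(o['tool_pos'],o['wrist_force'],o['ee_rot'][:,1],o['gripper_width'])
E
```

```text
[ 0.44259746 -0.31116838  0.20568047] [ 0.38044448 -0.16668873 -0.41838922] [ 9.99998255e-01 -1.85064603e-03  2.56265331e-04] 0.0854294974078551
```

View pics/z39.png

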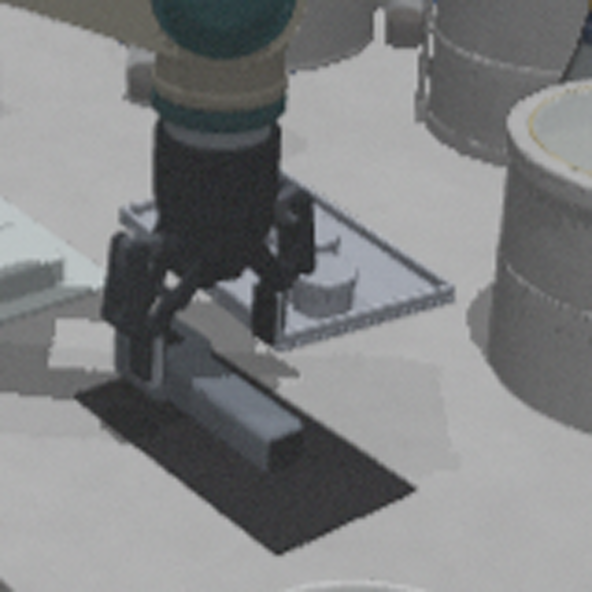

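Call:
{"fn": "jog_arm", "kwargs": {"rows": [{"x": 0,"y": 0,"z": -0.012,"yaw": 0},{"x": 0,"y": 0,"z": -0.023,"yaw": 0},{"x": 0,"y": 0,"z": -0.023,"yaw": 0}]}}

```text
time_s: 49.48
tool_pos: [0.4419, -0.3099, 0.1798]
ee_rot: [[0.001, 1.0, -0.003], [1.0, -0.001, 0.002], [0.002, -0.003, -1.0]]
wrist_force: [-0.0, 0.4, -0.7]
gripper_width: 0.0849
```

Call:
{"fn": "jog_arm", "kwargs": {"rows": [{"x": 0,"y": 0,"z": 0,"yaw": 0},{"x": 0,"y": 0,"z": 0,"yaw": 0},{"x": 0,"y": 0,"z": 0,"yaw": 0},{"x": 0,"y": 0,"z": 0,"yaw": 0},{"x": 0,"y": 0,"z": 0,"yaw": 0},{"x": 0,"y": 0,"z": 0,"yaw": 0},{"x": 0,"y": 0,"z": 0,"yaw": 0},{"x": 0,"y": 0,"z": 0,"yaw": 0}], "fingers": 0}}

```text
time_s: 50.15
tool_pos: [0.4427, -0.3105, 0.183]
ee_rot: [[0.001, 1.0, 0.001], [1.0, -0.001, -0.001], [-0.001, 0.001, -1.0]]
wrist_force: [0.9, -0.3, 5.0]
gripper_width: 0.0309
```

Call:
{"fn": "jog_arm", "kwargs": {"rows": [{"x": 0,"y": 0,"z": 0.004,"yaw": 0},{"x": 0,"y": 0,"z": 0.01,"yaw": 0},{"x": 0,"y": -0.004,"z": 0.012,"yaw": 0},{"x": 0,"y": -0.01,"z": 0.012,"yaw": 0},{"x": 0,"y": -0.018,"z": 0.012,"yaw": 0},{"x": 0,"y": -0.026,"z": 0.012,"yaw": 0},{"x": -0.001,"y": -0.033,"z": 0.012,"yaw": 0},{"x": -0.001,"y": -0.033,"z": 0.008,"yaw": 0},{"x": -0.001,"y": -0.033,"z": 0.004,"yaw": 0},{"x": -0.001,"y": -0.033,"z": 0.001,"yaw": 0},{"x": -0.001,"y": -0.033,"z": 0.0005,"yaw": 0},{"x": -0.001,"y": -0.033,"z": 0.0005,"yaw": 0}]}}

```text
time_s: 51.15
tool_pos: [0.4415, -0.3433, 0.183]
ee_rot: [[0.001, 1.0, -0.0], [1.0, -0.001, -0.0], [-0.0, -0.0, -1.0]]
wrist_force: [-2.3, 0.9, 3.3]
gripper_width: 0.0313
```

Call:
{"fn": "jog_arm", "kwargs": {"rows": [{"x": 0,"y": 0,"z": 0,"yaw": 0},{"x": 0,"y": 0,"z": 0,"yaw": 0},{"x": 0,"y": 0,"z": 0,"yaw": 0},{"x": 0,"y": 0,"z": 0,"yaw": 0},{"x": 0,"y": 0,"z": 0,"yaw": 0},{"x": 0,"y": 0,"z": 0.03,"yaw": 0},{"x": 0,"y": 0,"z": 0.07,"yaw": 0},{"x": 0,"y": 0,"z": 0.11,"yaw": 0},{"x": 0,"y": 0,"z": 0.15,"yaw": 0},{"x": 0,"y": 0.04,"z": 0.17,"yaw": 0},{"x": 0,"y": 0.08,"z": 0.18,"yaw": 0},{"x": 0,"y": 0.12,"z": 0.19,"yaw": 0}], "fingers": 1}}

```text
time_s: 52.15
tool_pos: [0.4411, -0.2244, 0.3737]
ee_rot: [[0.003, 1.0, 0.002], [1.0, -0.003, -0.001], [-0.001, 0.002, -1.0]]
wrist_force: [0.5, 1.0, -0.6]
gripper_width: 0.0853
```

Call:
{"fn": "jog_arm", "kwargs": {"rows": [{"x": 0,"y": 0.035,"z": 0,"yaw": 0},{"x": 0,"y": 0.07,"z": 0,"yaw": 0},{"x": 0,"y": 0.11,"z": 0,"yaw": 0},{"x": 0,"y": 0.15,"z": 0,"yaw": 0},{"x": 0,"y": 0.19,"z": 0,"yaw": 0},{"x": 0,"y": 0.23,"z": 0,"yaw": 0},{"x": 0,"y": 0.25,"z": 0,"yaw": 0},{"x": 0,"y": 0.25,"z": 0,"yaw": 0},{"x": 0,"y": 0.25,"z": 0,"yaw": 0},{"x": 0,"y": 0.25,"z": 0,"yaw": 0}]}}

```text
time_s: 52.98
tool_pos: [0.4415, 0.0242, 0.3721]
ee_rot: [[0.001, 1.0, 0.0], [1.0, -0.001, -0.0], [-0.0, 0.0, -1.0]]
wrist_force: [-0.1, -1.2, 0.7]
gripper_width: 0.0855
```

```bash
python3 - <<'E'
from h import *
t=cam('top','t12');s=cam('side','s12')
cv2.imwrite('pics/z40.png',cv2.resize(t['image'][140:280,340:500],None,fx=4.2,fy=4.2,interpolation=cv2.INTER_CUBIC))
o=ctrl.get_obs();print(o['time_s'],o['tool_pos'],o['wrist_force'],o['gripper_width'])
E
```

```text
53.0833 [0.4415627  0.02368413 0.37214571] [-0.31688944 -0.2536492  -0.06426421] 0.08526802653455826
```

View pics/z40.png

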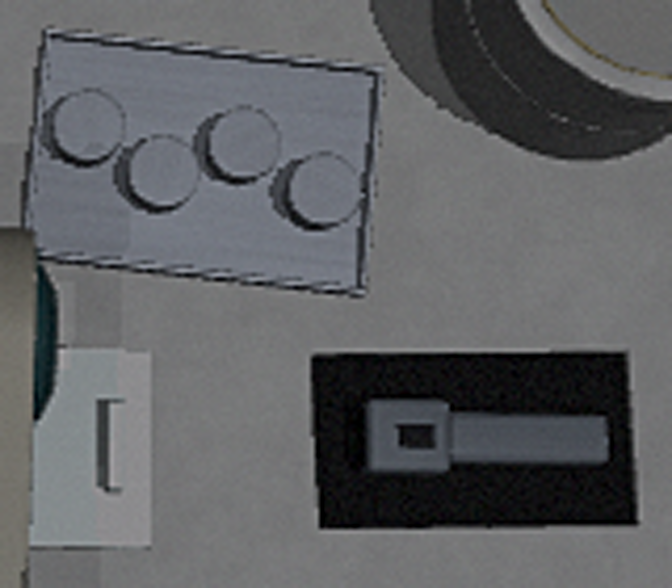

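View pics/s12.png

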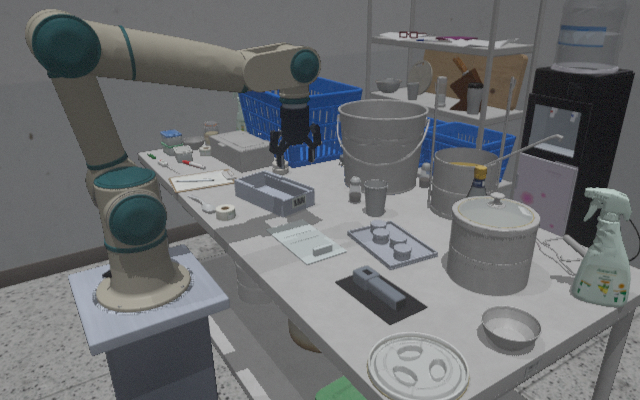

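View pics/t12.png

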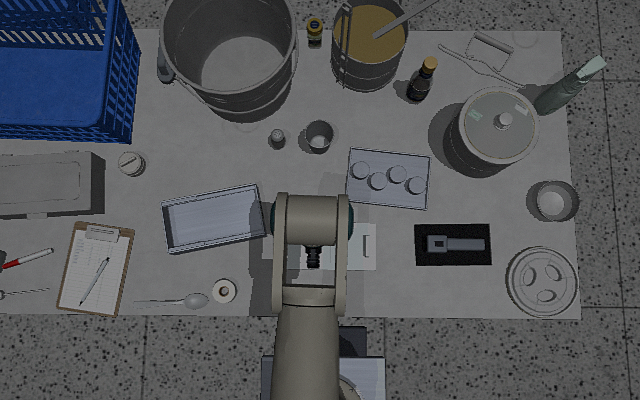

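The box is empty at (214,218). All four tins stand in the tray around (390,178), and the lid lies flat at (332,246) with its bar at (366,246). The scanner is centred on its mat at (455,243), and the cup, shaker and roll haven't moved. Handing in.

```bash
python3 - <<'E'
from plant import ctrl
print(ctrl.finish_job())
E
```

```text
the job is handed in; nothing more can be done
None
```

I did every step and handed the job in at about 53 s; the hand-in reports no verdict.

**Scan:** I held the scanner level about 60 mm from the box label and steady for over two seconds. No signal confirms the read. The side view showed it about a millimetre high and square to the label, well inside the limits.

**Lid:** I raised the grip-bar end over the stop lip, slid the lid out and laid it flat on the bare worktop with the bar up.

**Tins:** All four were there and now stand upright in the tray. From the top view they sit about 10–15 mm off the tray's long axis and up to 75 mm along it, within the 58 and 93 mm limits.

**Scanner at the end:** It was knocked about 33 mm toward the edge of its mat while I was moving the tins. I picked it up again and set it back, so it now lies flat near the mat's middle.

**Last checks:** The final pictures show the box empty and the cup, shaker and label roll in their starting places. The gripper is clear of everything. Two small things came up on the way:
- **Contact:** a light 7–11 N contact as the gripper went down for the last two tins; it did no visible harm.
- **Refused call:** the first move call was refused because rows need all four values; I resent it.

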